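Kit out a sump float switch

TASK

Get the float-switch kit ready for fitting: slide the stop collar along the guide rod until it is centred over the white line on the plate below and leave it there, lift the steel foot bracket up and off its hook and stand it on its foot in the aluminium tray, and stand every grey float upright in the tray, ballasted end down. The two ends of a float look alike, so find the heavy end by balancing the float in the grip. Leave the other things on the bench where they are.

Things in the scene. Friction and masses are not known exactly. Their poses are not given: they have to be found in the camera images.
- float_a_mid (a point): Middle of a sealed float, possibly absent: grey square tube 50 x 50 mm, 130 mm long (x axis along it), like black caps on both ends, 0.25 to 0.31 kg. Hidden ballast in one end puts the balance point about 33 mm from the middle towards that end; which end differs from float to float and cannot be seen. At the start it lies flat on the bench, middle 25 mm up. Gripped firmly across its flats it hardly swings.
- float_b_mid (a point): Middle of a sealed float, possibly absent: grey square tube 50 x 50 mm, 130 mm long (x axis along it), like black caps on both ends, 0.25 to 0.31 kg. Hidden ballast in one end puts the balance point about 33 mm from the middle towards that end; which end differs from float to float and cannot be seen. At the start it lies flat on the bench, middle 25 mm up. Gripped firmly across its flats it hardly swings.
- float_c_mid (a point): Middle of a sealed float, possibly absent: grey square tube 50 x 50 mm, 130 mm long (x axis along it), like black caps on both ends, 0.25 to 0.31 kg. Hidden ballast in one end puts the balance point about 33 mm from the middle towards that end; which end differs from float to float and cannot be seen. At the start it lies flat on the bench, middle 25 mm up. Gripped firmly across its flats it hardly swings.
- float_d_mid (a point): Middle of a sealed float, possibly absent: grey square tube 50 x 50 mm, 130 mm long (x axis along it), like black caps on both ends, 0.25 to 0.31 kg. Hidden ballast in one end puts the balance point about 33 mm from the middle towards that end; which end differs from float to float and cannot be seen. At the start it lies flat on the bench, middle 25 mm up. Gripped firmly across its flats it hardly swings.
- tray: Fixed open aluminium tray 250 x 250 mm outside, walls 5 mm thick and 16 mm high, floor 5 mm thick. Origin: centre of its underside, on the bench; x and y along its sides, z up. It has room for the bracket and three floats, one towards each corner (for example 65 mm from the centre along both x and y).
- tray_floor (a point): Centre of the tray's floor surface, 5 mm above the bench.
- jig: Fixed guide-rod jig: a grey plate 300 x 110 x 10 mm with a dark end post (20 x 44 mm, top 101 mm above the bench) centred 138 mm from the middle at each end and a steel rod of 16 mm diameter between the posts, its axis 80 mm above the bench. Origin: centre of the plate's underside; its x axis runs along the rod, z up.
- collar_mid (a point): Centre of the stop collar, on the rod's axis: an aluminium block 30 mm along the rod, 40 mm across it and 46 mm high with a small screw head (9 mm high) on top. Axes as the jig's.
- collar (a joint): Position of the collar along the rod in m, 0 to 0.20, growing along the jig's x axis; the collar's centre lies at x = -0.10 + this value in the jig's frame. About 2 N of friction holds it wherever it is left.
- line_mid (a point): Point on the rod's axis straight above the middle of the white line (4 mm wide, painted across the jig's plate, 69 mm below this point). The collar is right when its centre is at this point.
- stand: Fixed hook stand. Origin on the bench under the hook arm, z up. Foot 110 x 120 x 12 mm; post 18 mm square, 172 mm high, at x = 60 mm; level square arm 10 mm thick, top 160 mm above the bench, from the post along -x to x = -57 mm, ending in an upturned tip that rises 12 mm above the arm's top.
- bracket_tab (a point): Centre of the grip tab at the top of the steel foot bracket (0.35 kg), 151 mm above the underside of its foot; z points up the bracket. The tab is 34 mm wide (y), 34 mm high and 10 mm thick (x), and stands centred over the foot, which is 70 x 70 x 8 mm.
- bracket: The foot bracket: foot, upright plate 46 mm wide (y) and 10 mm thick (x), tab; 168 mm high. Origin: middle of the foot's underside. The hook arm passes along x through a window 26 mm wide, 82 to 122 mm above the underside, so it hangs with the underside 38 mm above the bench; it comes off when lifted 13 to 28 mm and then moved along the stand's -x past the tip.
- wrench: Bystander: steel wrench 190 mm long; origin at its middle, underside.
- grease: Bystander: white grease tub, 72 mm across, 60 mm high; origin at its underside.
- bearing: Bystander: steel bearing ring, 72 mm across, 18 mm high; origin at its underside.
Things that resemble listed ones, but are neither listed nor needed, are in the scene too. What is shaped like the part that bears float_a_mid but blue is not meant.

How it is judged:
By the outcome, as a careful person would: the job done as asked, in the order asked, and still so for the second after the job is handed in, with the robot touching nothing.
Of float_a, float_b only 1 to 2 are there at a start; the rules pass over those that are not, and their reading is None.
Of float_c, float_d only 1 to 1 are there at a start; the rules pass over those that are not, and their reading is None.
At some moment in a run one of float_a, float_b, float_c, float_d may be knocked a few centimetres aside while the robot is not near it.
It also fails if it takes over 210 s, if anything falls off the work surface, if the arm or the gripper's body presses on something with over 40 N, if the wrist force passes 120 N, or if a joint passes its speed limit or range.

ROBOT

A 7-joint arm with a two-finger parallel gripper is mounted at the origin on the work surface. World frame = base frame: x ahead of the robot, y to its left, z up, the work surface at z = 0. Lengths are in mm, angles in degrees, forces in N, time in s.
With the tool pointing down it reaches from about 350 to 900 mm from the base axis. Payload 8.1 kg.
Tool frame: the origin (TCP) lies midway between the tips of the shut fingers; the grasp point (between the pads) lies 19 mm behind it; z points along the fingers, y is the line along which they close (so a half turn about z gives the same grasp; the last joint's range is limited). The gripper opens to 92 mm and grips with 3 to 60 N. Pads are 19 mm wide; open, the fingers measure 130 mm over their backs; the gripper's body (75 mm by 190 mm) begins 47 mm behind the grasp point.
Start: joints at [58.407, 24.895, 1.432, 90.138, -0.665, 64.973, -4.303], TCP at [271.158, -563.131, 193.742] pointing down, gripper open.
Joint ranges: [-149.89, 149.89], [-25.12, 119.58], [-72.63, 75.52], [4.76, 147.25], [-75.54, 255.54], [6.69, 114.76], [-157.13, 157.13]. Speed limits (degrees/s): [127.2, 127.2, 172.46, 172.46, 180, 180, 180].

INTERFACE

Orientations are given as a 3x3 rotation matrix whose columns are the frame's x, y, z axes.
In Python, from rig import get_state, imaging, job gives the robot as it stands.
- The arm moves only by the shell command python3 -m jog 'ROWS' [FORCE]. ROWS is JSON, a list of rows, each an object with "dp": the shift along the tool's x, y, z in m, a list of three; "angular": the turn, a rotation vector about the tool's x, y, z in rad, a list of three; "jaw": the closure, from -1 (fully open) to 1 (shut). In form: [{"dp": [tx, ty, tz], "angular": [rx, ry, rz], "jaw": jaw}, ...]. A call has 1 to 12 rows; each row is the pose to reach, as a shift and turn from the pose commanded when the call began, along the tool's axes at that moment; what a row does not reach only later rows make up. A row lasts 1/12 s, in which the tool goes at most 41.7 mm and 7.16 degrees, less where a joint would pass 70% of its speed; a pose out of reach is approached as far as the arm can. A call with a gripper value outside its range is refused whole. The fingers move at their own pace and stop on an object; FORCE is the grip in N (left out, the last holds). Time passes only in rows, so rows that repeat a pose let the fingers close. It gives the time, the measured TCP pose, the force, the opening and the grip force at its end, in the units of the state.
- get_state(): the state, without advancing time (a new reading comes with each control period).
- imaging.read_camera(name): name is "scene" or "top" or "wrist"; returns (picture, depth): 480x640x3 uint8, red, green, blue; 480x640 float32, mm along the optical axis (not along the pixel's ray), 0 where there is no reading.
- imaging.calibration(name): a dict with "camera_matrix" (3x3 intrinsics, pixels), "pose" (4x4, takes a point from camera to world coordinates). Camera axes: x right, y down, z forward; pixel columns grow to the right and rows downward; lengths in mm; the calibration is good to about 2 mm. A picture is of the moment at which its call begins: read the wrist's pose just before it. calibration takes no time and is no camera call; for the wrist camera it gives the pose at the moment of the call.
- job.finish_job(): hands the job in; it is judged then, once.
The state is a dict: "clock": time; "joint_positions": joint angles; "joint_velocities": joint speeds; "joint_torque": joint torques, N m; "tool_pos": TCP position; "ee_rot": TCP orientation; "contact_force": force on the tool from outside, world axes, zero at the start; "ft_torque": the same for the moment, N m; "width": opening from 0.0 (shut) to 1.0 (fully open); "grasp_force": force on a finger pad.
Only numpy, scipy, OpenCV 4.12 (cv2) and the standard library are available. Lean on these libraries where they do the work, as an engineer would, in place of code of your own. Each camera call takes 0.05 s, during which the arm holds its last target. There are 200 camera calls.

## Working session

There is one attempt and no reset: what is moved stays moved. The work goes in short steps, Python scripts to look and compute and a shell command to move; the robot and the scene stay as the last step left them, time stands still between calls to the robot, and variables do not carry over. Pictures are saved under pics/ and viewed, at most 14 in all, crops included, and the job is handed in when it is done.

```bash
mkdir -p pics; ls; python3 - <<'E'
from rig import get_state, imaging, job
import cv2, numpy as np
s=get_state(); print(s)
for n in ("top","scene"):
    p,d=imaging.read_camera(n); c=imaging.calibration(n)
    cv2.imwrite(f"pics/{n}0.png",p[:,:,::-1]); np.savez(f"{n}0.npz",p=p,d=d,K=c["camera_matrix"],T=c["pose"])
    print(n,c)
E
```

```text
pics
{'clock': 0.0, 'joint_positions': array([58.40664364, 24.93533587,  1.43262252, 90.19097365, -0.66294282,
       64.972247  , -4.30279769]), 'joint_velocities': array([ 0.01535794, -0.0435719 ,  0.01143968,  0.05201774,  0.04470136,
        0.05454913, -0.00596333]), 'joint_torque': array([ 3.93004711e-06, -6.67861533e+01,  9.84403342e-01, -3.14463544e+01,
       -6.08418253e-02,  4.29270440e-02,  1.39097669e-04]), 'tool_pos': array([ 270.85070613, -562.62708007,  192.9448403 ]), 'ee_rot': array([[ 9.01001171e-01,  4.33815835e-01, -8.43293009e-04],
       [ 4.33816616e-01, -9.01000206e-01,  1.33128177e-03],
       [-1.82276061e-04, -1.56532096e-03, -9.99998758e-01]]), 'contact_force': array([-0.1697394 , -0.05803101, -0.23384816]), 'ft_torque': array([-0.00123013, -0.00079694, -0.03269022]), 'grasp_force': 0.0, 'width': 0.9990357894711513}
top {'camera_matrix': array([[611.36940946,   0.        , 314.81500686],
       [  0.        , 611.36940946, 230.15851765],
       [  0.        ,   0.        ,   1.        ]]), 'pose': array([[-2.64179062e-03, -9.73603552e-01,  2.28230464e-01,
         1.86850903e+02],
       [-9.99993409e-01,  3.14043924e-03,  1.82170942e-03,
        -4.27541936e+01],
       [-2.49036667e-03, -2.28224147e-01, -9.73605432e-01,
         1.54773476e+03],
       [ 0.00000000e+00,  0.00000000e+00,  0.00000000e+00,
         1.00000000e+00]])}
scene {'camera_matrix': array([[516.77105428,   0.        , 320.64663348],
       [  0.        , 516.77105428, 227.80409675],
       [  0.        ,   0.        ,   1.        ]]), 'pose': array([[ 1.04579129e-01,  7.02246515e-01, -7.04210933e-01,
         1.24624831e+03],
       [ 9.94514515e-01, -7.24061411e-02,  7.54866177e-02,
        -1.03080036e+02],
       [ 2.02101812e-03, -7.08242319e-01, -7.05966524e-01,
         8.77055600e+02],
       [ 0.00000000e+00,  0.00000000e+00,  0.00000000e+00,
         1.00000000e+00]])}
```

View pics/top0.png

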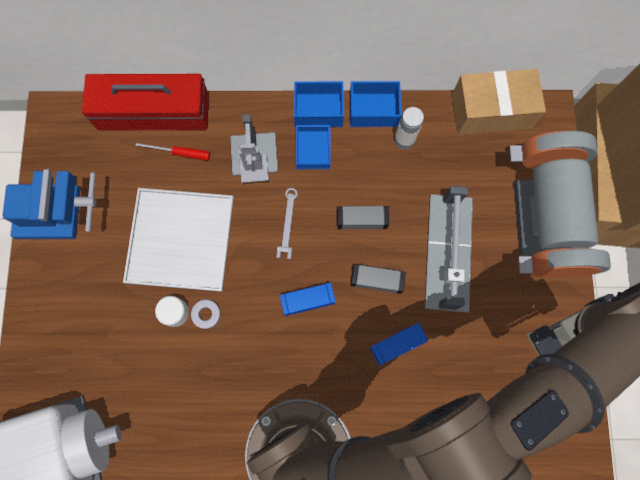

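View pics/scene0.png

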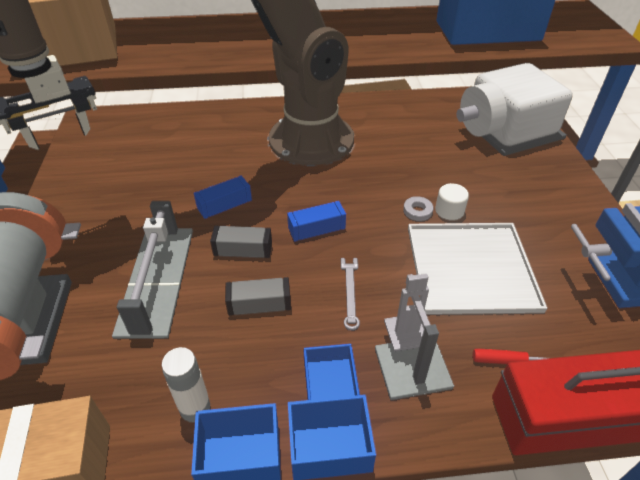

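Top view: the grey floats are at (363,217) and (378,278). The blue look-alikes at (307,298) and (400,343) are not meant. The jig is at (450,252) with its collar at (456,274) and line at (450,244). The stand and bracket are at (252,150) and the tray is at (180,240). Next I'll measure them from depth.

```bash
cat > h.py <<'E'
import numpy as np, cv2
from rig import get_state, imaging, job
def cloud(d,K,T):
    v,u=np.mgrid[:d.shape[0],:d.shape[1]]
    P=np.stack([(u-K[0,2])*d/K[0,0],(v-K[1,2])*d/K[1,1],d],-1)
    W=P@T[:3,:3].T+T[:3,3]; W[d<=0]=np.nan; return W
def snap(n,f=None):
    c=imaging.calibration(n); p,d=imaging.read_camera(n)
    if f: cv2.imwrite(f"pics/{f}.png",p[:,:,::-1])
    return p,d,c["camera_matrix"],c["pose"],cloud(d,c["camera_matrix"],c["pose"])
def rect(W,box,z0,z1):
    "box=(u0,v0,u1,v1)"
    w=W[box[1]:box[3],box[0]:box[2]].reshape(-1,3); w=w[(w[:,2]>z0)&(w[:,2]<z1)]
    r=cv2.minAreaRect(w[:,:2].astype(np.float32)); return [np.round(np.array(a),1).tolist() for a in r],round(float(np.median(w[:,2])),1),len(w)
def load(n):
    z=np.load(n); return z['p'],cloud(z['d'],z['K'],z['T'])
E
python3 - <<'E'
from h import *
p,W=load('top0.npz'); q,S=load('scene0.npz')
print('bench',W[380,200],W[150,330], S[250,350])
for n,b,z in [('f1',(325,195,400,240),(40,60)),('f2',(340,255,415,300),(40,60)),('jigplate',(415,185,480,320),(5,16)),('postfar',(440,180,475,205),(93,108)),('postnear',(440,280,475,320),(93,108)),('collar',(440,258,472,290),(96,107)),
 ('tray',(115,180,240,300),(12,22)),('tub',(150,290,190,330),(50,70)),('stand',(225,125,285,190),(6,18)),('st160',(225,105,285,190),(140,200)),('st',(225,105,285,190),(165,200)),('brkfoot',(225,105,285,190),(30,70)),('b1',(275,280,345,320),(40,60))]:
    try: print(n,rect(W,b,*z))
    except Exception as e: print(n,'x')
# line
m=(p.min(2)>200); m[:, :425]=0; m[:,475:]=0; m[:235]=0; m[255:]=0
w=W[m]; print('line',w.mean(0),len(w), w[:,0].min(),w[:,0].max())
for n,b,z in [('f1',(215,270,300,320),(40,60)),('f2',(200,220,280,265),(40,60)),('tray',(400,215,550,320),(12,22)),('st165',(370,265,460,400),(165,200)),('st150',(370,265,460,400),(140,165)),('foot',(370,265,460,400),(36,60)),('plate',(370,265,460,400),(6,18)),('collar',(140,215,170,245),(96,107)),('jigplate',(110,190,200,340),(5,16)),('posts',(110,190,200,340),(93,104))]:
    try: print(n,'S',rect(S,b,*z))
    except Exception as e: print(n,'x')
big=cv2.resize(q[260:400,370:460][:,:,::-1],None,fx=4,fy=4,interpolation=cv2.INTER_CUBIC)
big2=cv2.resize(p[180:320,330:485][:,:,::-1],None,fx=3.9,fy=4,interpolation=cv2.INTER_CUBIC)
o=np.zeros((560,800,3),np.uint8); a=cv2.resize(big,(290,451)); o[:451,:290]=a; o[:452,300:800]=cv2.resize(big2,(500,452)); cv2.imwrite('pics/crop1.png',o)
E
```

```text
bench [171.97156826 243.52717531   0.35961933] [771.69811504 -81.2614562   -3.47309305] [452.24608684  50.06931285   2.0460395 ]
f1 ([[576.4, -161.2], [130.3, 52.9], 89.8], 48.1, 1003)
f2 ([[417.1, -196.0], [130.2, 51.0], 81.5], 48.3, 1051)
jigplate ([[494.0, -380.5], [164.6, 357.0], 87.1], 8.9, 3200)
postfar ([[626.6, -395.1], [44.5, 21.1], 85.2], 98.4, 140)
postnear ([[372.9, -371.0], [43.6, 61.7], 86.9], 99.3, 179)
collar ([[415.8, -376.2], [40.7, 30.5], 85.0], 101.3, 181)
tray ([[525.6, 311.3], [251.6, 250.7], 84.9], 14.9, 662)
tub ([[337.3, 314.8], [69.8, 70.6], 36.3], 58.2, 665)
stand ([[749.4, 123.2], [175.6, 152.3], 0.6], 10.4, 881)
st160 ([[733.8, 116.9], [45.3, 126.6], 86.3], 163.1, 380)
st ([[733.9, 117.3], [43.5, 126.7], 86.8], 171.8, 177)
brkfoot ([[732.4, 121.7], [130.1, 70.3], 5.1], 44.6, 540)
b1 ([[366.4, -19.6], [51.1, 129.7], 13.5], 48.2, 1082)
line [ 511.53305977 -380.12831267    9.23495217] 38 506.19684809269194 516.350209559145
f1 S ([[580.6, -161.6], [130.2, 55.2], 89.9], 49.7, 1396)
f2 S ([[421.1, -196.3], [131.5, 54.5], 80.5], 49.4, 1077)
tray S ([[514.7, 312.8], [252.3, 284.6], 85.0], 15.5, 1146)
st165 S ([[737.6, 116.6], [46.3, 128.1], 85.7], 173.2, 464)
st150 S ([[738.0, 126.0], [127.5, 47.4], 13.4], 158.7, 534)
foot S ([[738.6, 119.5], [128.2, 67.9], 3.8], 46.4, 885)
plate S ([[668.1, 158.3], [152.7, 352.1], 69.7], 11.9, 3207)
collar S ([[420.6, -376.4], [40.0, 31.4], 87.9], 102.1, 189)
jigplate S ([[422.6, -383.1], [467.4, 210.9], 10.7], 9.9, 3956)
posts S ([[494.4, -382.5], [44.1, 297.3], 84.7], 100.4, 583)
```

View pics/crop1.png

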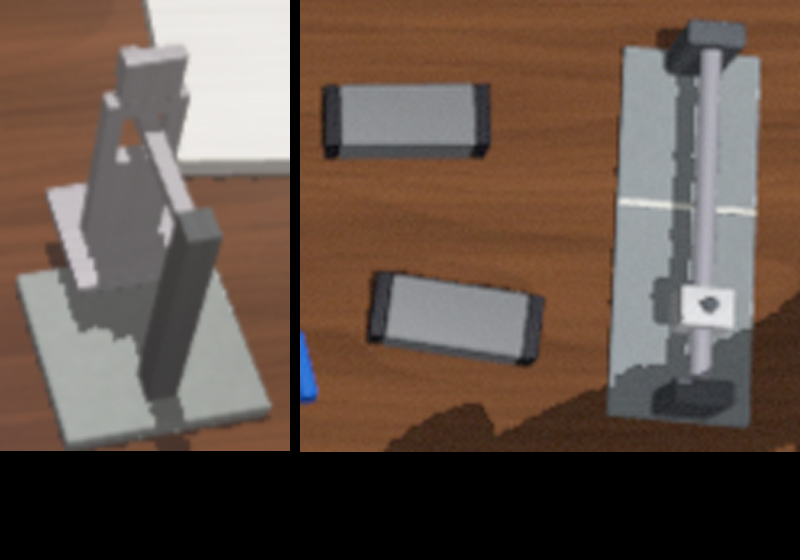

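Floats confirmed grey, and the collar and bracket are clear in the crop. Next I'll go above the jig and take a close look.

```bash
cat >> h.py <<'E'
from scipy.spatial.transform import Rotation as Ro
def plan(x,y,z,ydir):
    "tool down at x,y,z (mm), closing axis at ydir deg (mod 180, nearest)"
    s=get_state(); R=np.array(s['ee_rot']); cur=np.degrees(np.arctan2(R[1,1],R[0,1]))
    e=(ydir-cur+90)%180-90; a=np.radians(cur+e); Y=np.array([np.cos(a),np.sin(a),0]); Z=np.array([0,0,-1.]); X=np.cross(Y,Z)
    Rt=np.stack([X,Y,Z],1); dp=R.T@(np.array([x,y,z])-s['tool_pos'])/1000
    print('pos',np.round(s['tool_pos'],1),'dp',np.round(dp,3),'ang',np.round(Ro.from_matrix(R.T@Rt).as_rotvec(),3),'q7',round(s['joint_positions'][6]),'turn',round(e,1))
E
python3 - <<'E'
from h import *
p,W=load('top0.npz'); q,S=load('scene0.npz')
print('tab',rect(W,(225,105,285,190),182,215),rect(S,(370,265,460,400),182,215))
print('tip/arm',rect(S,(370,265,460,400),165,178))
plan(450,-378,300,84.7)
E
```

```text
tab ([[704.4, 119.0], [12.8, 33.7], 8.0], 201.7, 106) ([[708.9, 118.6], [13.4, 34.0], 4.9], 199.0, 280)
tip/arm ([[737.6, 116.6], [46.3, 128.1], 85.7], 171.6, 291)
pos [ 270.9 -562.7  193. ] dp [ 0.241 -0.089 -0.107] ang [-0.001  0.     0.541] q7 -4 turn -31.0
```

```bash
python3 -m jog '[{"dp":[0.241,-0.089,-0.107],"angular":[0,0,0.541],"jaw":-1},{"dp":[0.241,-0.089,-0.107],"angular":[0,0,0.541],"jaw":-1},{"dp":[0.241,-0.089,-0.107],"angular":[0,0,0.541],"jaw":-1},{"dp":[0.241,-0.089,-0.107],"angular":[0,0,0.541],"jaw":-1},{"dp":[0.241,-0.089,-0.107],"angular":[0,0,0.541],"jaw":-1},{"dp":[0.241,-0.089,-0.107],"angular":[0,0,0.541],"jaw":-1},{"dp":[0.241,-0.089,-0.107],"angular":[0,0,0.541],"jaw":-1},{"dp":[0.241,-0.089,-0.107],"angular":[0,0,0.541],"jaw":-1},{"dp":[0.241,-0.089,-0.107],"angular":[0,0,0.541],"jaw":-1},{"dp":[0.241,-0.089,-0.107],"angular":[0,0,0.541],"jaw":-1},{"dp":[0.241,-0.089,-0.107],"angular":[0,0,0.541],"jaw":-1},{"dp":[0.241,-0.089,-0.107],"angular":[0,0,0.541],"jaw":-1}]' 20
python3 - <<'E'
from h import *
p,d,K,T,W=snap('wrist','w1'); np.savez('w1.npz',p=p,d=d,K=K,T=T); print(np.round(T,2)); plan(450,-378,300,84.7)
E
```

```text
clock: 1.1
tool_pos: [448.2, -379.5, 300.1]
ee_rot: [[0.995, -0.095, -0.001], [-0.095, -0.995, 0.0], [-0.001, -0.0, -1.0]]
contact_force: [0.3, -0.1, -0.4]
width: 0.999
grasp_force: 0.0
[[-1.0000e-01 -9.6000e-01 -2.7000e-01  5.2014e+02]
 [-1.0000e+00  9.0000e-02  3.0000e-02 -3.8613e+02]
 [ 0.0000e+00  2.7000e-01 -9.6000e-01  4.8970e+02]
 [ 0.0000e+00  0.0000e+00  0.0000e+00  1.0000e+00]]
pos [ 448.5 -379.4  300.2] dp [ 0.001 -0.002  0.   ] ang [-0.     0.001 -0.002] q7 -59 turn 0.1
```

View pics/w1.png

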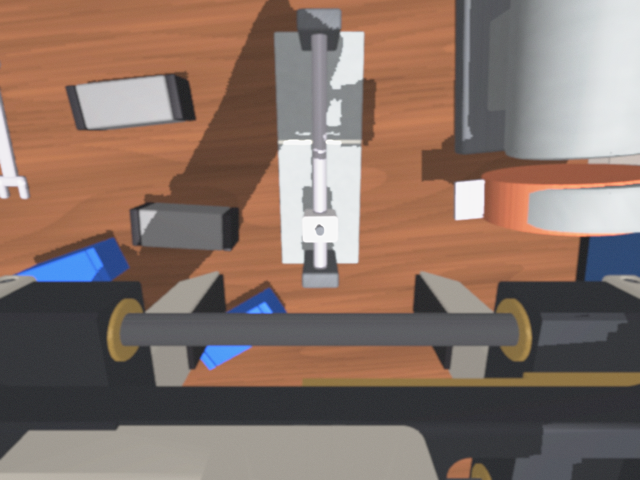

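The wrist view shows the collar top at about (320,228) and the line at row ~142, visible either side of the rod at (292,142) and (350,142).

```bash
python3 - <<'E'
from h import *
p,W=load('w1.npz')
print('collar',rect(W,(290,200,350,258),97,107))
print('postfar',rect(W,(285,0,355,60),93,106),'postnear',rect(W,(290,240,350,290),95,106))
g=p.astype(int).min(2)
for u in (284,288,292,296,346,350,354,358):
    v=np.arange(130,156); c=g[v,u]; w=np.clip(c-np.median(c)-15,0,None); print(u,c.tolist(), np.round(W[142,u],1))
E
```

```text
collar ([[417.3, -377.3], [39.1, 29.7], 84.6], 101.5, 803)
postfar ([[628.2, -396.5], [43.7, 20.6], 86.2], 99.4, 1059) postnear ([[374.7, -373.4], [43.2, 60.3], 84.5], 99.7, 642)
284 [132, 132, 134, 136, 134, 133, 134, 135, 137, 149, 196, 243, 249, 248, 241, 232, 233, 234, 234, 234, 234, 234, 234, 233, 233, 232] [ 515.2 -339.5    9.7]
288 [133, 134, 134, 134, 132, 134, 132, 133, 138, 171, 242, 249, 248, 248, 245, 235, 233, 234, 233, 234, 233, 233, 233, 234, 232, 233] [ 514.7 -344.7    9. ]
292 [133, 132, 134, 133, 131, 132, 134, 132, 137, 195, 251, 248, 247, 248, 245, 235, 234, 233, 233, 234, 234, 234, 234, 232, 233, 233] [ 514.2 -349.8    7.9]
296 [138, 162, 198, 198, 164, 137, 132, 129, 138, 196, 251, 248, 247, 248, 245, 235, 233, 234, 234, 233, 234, 234, 232, 233, 233, 233] [ 513.7 -355.2   10.3]
346 [134, 133, 131, 131, 132, 132, 130, 129, 135, 160, 191, 206, 201, 173, 142, 140, 179, 223, 232, 231, 231, 232, 231, 233, 231, 231] [ 507.4 -420.5   10. ]
350 [135, 134, 134, 135, 132, 130, 131, 129, 135, 160, 190, 205, 199, 172, 146, 141, 180, 222, 231, 232, 231, 232, 232, 232, 232, 232] [ 506.9 -425.7   10.3]
354 [132, 133, 132, 131, 131, 130, 130, 131, 134, 160, 191, 205, 200, 173, 154, 179, 221, 232, 231, 231, 231, 231, 232, 231, 232, 231] [ 506.4 -431.     9.6]
358 [131, 132, 130, 131, 132, 130, 132, 132, 136, 159, 186, 202, 198, 170, 144, 136, 161, 205, 227, 230, 231, 231, 229, 230, 230, 230] [ 505.9 -436.2    9.8]
```

```bash
python3 -m jog '[{"dp":[-0.031,0.001,0.0],"angular":[0,0,0],"jaw":-1},{"dp":[-0.031,0.001,0.04],"angular":[0,0,0],"jaw":-1},{"dp":[-0.031,0.001,0.08],"angular":[0,0,0],"jaw":-1},{"dp":[-0.031,0.001,0.12],"angular":[0,0,0],"jaw":-1},{"dp":[-0.031,0.001,0.16],"angular":[0,0,0],"jaw":-1},{"dp":[-0.031,0.001,0.2],"angular":[0,0,0],"jaw":-1},{"dp":[-0.031,0.001,0.22],"angular":[0,0,0],"jaw":-1},{"dp":[-0.031,0.001,0.237],"angular":[0,0,0],"jaw":-1},{"dp":[-0.031,0.001,0.237],"angular":[0,0,0],"jaw":-1},{"dp":[-0.031,0.001,0.237],"angular":[0,0,0],"jaw":-1}]' 15
python3 -m jog '[{"dp":[0,0,0],"angular":[0,0,0],"jaw":0.3},{"dp":[0,0,0],"angular":[0,0,0],"jaw":0.3},{"dp":[0,0,0],"angular":[0,0,0],"jaw":0.3},{"dp":[0,0,0],"angular":[0,0,0],"jaw":0.3},{"dp":[0,0,0],"angular":[0,0,0],"jaw":0.3},{"dp":[0,0,0],"angular":[0,0,0],"jaw":0.3},{"dp":[0,0,0],"angular":[0,0,0],"jaw":0.3},{"dp":[0,0,0],"angular":[0,0,0],"jaw":0.3}]' 15
```

```text
clock: 1.98
tool_pos: [417.8, -376.7, 63.2]
ee_rot: [[0.996, -0.093, -0.002], [-0.093, -0.996, 0.001], [-0.002, -0.001, -1.0]]
contact_force: [0.3, 0.8, 0.2]
width: 0.997
grasp_force: 0.0
clock: 2.65
tool_pos: [418.8, -376.5, 63.8]
ee_rot: [[0.996, -0.092, 0.0], [-0.092, -0.996, -0.0], [0.0, 0.0, -1.0]]
contact_force: [-0.1, -0.1, 0.0]
width: 0.471
grasp_force: 0.0
```

```bash
python3 -m jog '[{"dp":[0,0,0],"angular":[0,0,0],"jaw":0.4},{"dp":[0,0,0],"angular":[0,0,0],"jaw":0.4},{"dp":[0,0,0],"angular":[0,0,0],"jaw":0.4},{"dp":[0,0,0],"angular":[0,0,0],"jaw":0.4}]' 15
python3 -m jog '[{"dp":[0.015,0,0],"angular":[0,0,0],"jaw":0.4},{"dp":[0.03,0,0],"angular":[0,0,0],"jaw":0.4},{"dp":[0.045,0,0],"angular":[0,0,0],"jaw":0.4},{"dp":[0.06,0,0],"angular":[0,0,0],"jaw":0.4},{"dp":[0.075,0,0],"angular":[0,0,0],"jaw":0.4},{"dp":[0.085,0,0],"angular":[0,0,0],"jaw":0.4},{"dp":[0.092,0,0],"angular":[0,0,0],"jaw":0.4},{"dp":[0.095,0,0],"angular":[0,0,0],"jaw":0.4},{"dp":[0.095,0,0],"angular":[0,0,0],"jaw":0.4},{"dp":[0.095,0,0],"angular":[0,0,0],"jaw":0.4},{"dp":[0.095,0,0],"angular":[0,0,0],"jaw":0.4}]'
python3 - <<'E'
from h import *
p,d,K,T,W=snap('wrist','w2'); np.savez('w2.npz',p=p,d=d,K=K,T=T); 
q=snap('scene'); c=cv2.resize(q[0][180:350,100:240][:,:,::-1],None,fx=4,fy=4,interpolation=3)[:600]
o=np.zeros((600,800,3),np.uint8);o[:,240:]=c;cv2.imwrite('pics/s2.png',o)
E
```

```text
clock: 2.98
tool_pos: [418.7, -377.4, 63.9]
ee_rot: [[0.996, -0.093, 0.0], [-0.093, -0.996, -0.001], [0.0, 0.001, -1.0]]
contact_force: [-0.5, -5.5, -0.1]
width: 0.433
grasp_force: 15.0
clock: 3.9
tool_pos: [513.9, -386.0, 63.9]
ee_rot: [[0.996, -0.092, 0.001], [-0.092, -0.996, -0.001], [0.001, 0.001, -1.0]]
contact_force: [1.6, -5.5, -0.3]
width: 0.431
grasp_force: 15.0
```

View pics/w2.png

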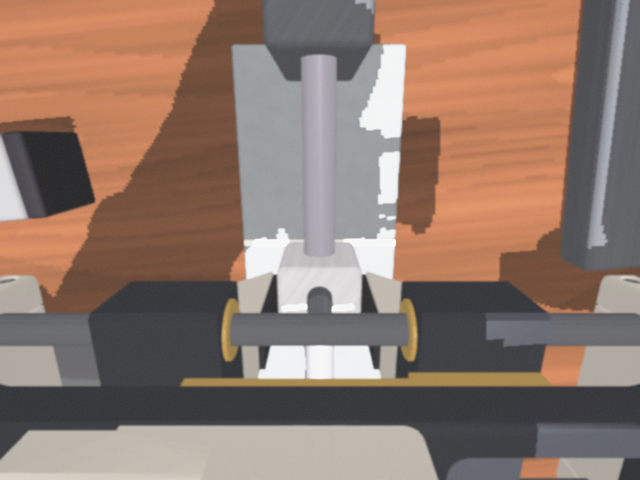

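The line shows at row ~242 on both sides, and the collar is gripped at (320,270). Measuring both in this one image.

```bash
python3 - <<'E'
from h import *
p,W=load('w2.npz'); g=p.astype(int).min(2)
u=np.array([0.9957,-0.0924]); 
for c in (250,256,262,374,382,388,392): print(c,g[232:256,c].tolist(),[round(float(W[v,c,:2]@u),1) for v in (240,243,246)],np.round(W[242,c,2],1))
for c in (300,340):
    print(c,[(v,round(float(W[v,c,:2]@u),1),round(float(W[v,c,2]),1)) for v in range(236,300,5)])
print('tcp',get_state()['tool_pos'][:2]@u)
E
```

```text
250 [158, 158, 159, 157, 157, 157, 162, 186, 218, 229, 232, 232, 231, 223, 218, 229, 241, 243, 243, 243, 243, 243, 243, 243] [546.5, 544.6, 542.2] 9.5
256 [158, 158, 157, 159, 157, 157, 182, 244, 249, 248, 247, 247, 247, 247, 247, 244, 243, 243, 243, 244, 243, 244, 243, 243] [546.6, 544.8, 542.0] 9.5
262 [156, 156, 158, 158, 162, 196, 237, 249, 248, 247, 247, 247, 247, 247, 247, 243, 243, 243, 243, 244, 244, 244, 243, 243] [546.8, 544.6, 541.8] 10.7
374 [154, 153, 155, 153, 152, 152, 169, 230, 250, 248, 247, 247, 247, 247, 247, 244, 242, 242, 242, 242, 242, 242, 242, 242] [546.5, 544.6, 541.9] 10.5
382 [242, 242, 242, 242, 242, 241, 241, 247, 247, 247, 247, 247, 247, 247, 247, 243, 242, 242, 242, 242, 241, 242, 241, 241] [546.5, 544.1, 542.0] 10.6
388 [243, 243, 243, 242, 242, 242, 242, 247, 247, 247, 247, 247, 247, 247, 247, 243, 242, 241, 242, 242, 242, 241, 241, 241] [546.7, 544.8, 541.7] 10.1
392 [242, 242, 242, 242, 241, 232, 225, 248, 248, 247, 247, 247, 247, 248, 247, 241, 239, 239, 239, 238, 238, 236, 236, 235] [546.5, 544.5, 542.0] 9.2
300 [(236, 549.5, 8.9), (241, 560.4, 58.1), (246, 560.7, 68.4), (251, 561.0, 78.0), (256, 560.4, 84.3), (261, 560.6, 92.4), (266, 560.7, 99.5), (271, 559.3, 102.3), (276, 556.6, 101.7), (281, 553.9, 101.2), (286, 551.6, 101.7), (291, 549.2, 101.9), (296, 546.1, 100.7)]
340 [(236, 549.5, 9.0), (241, 560.7, 59.0), (246, 560.9, 69.3), (251, 560.5, 76.8), (256, 560.7, 85.5), (261, 560.2, 91.5), (266, 560.7, 99.6), (271, 558.6, 100.5), (276, 557.0, 102.7), (281, 554.0, 101.4), (286, 551.3, 101.1), (291, 548.8, 101.0), (296, 547.2, 103.1)]
tcp 547.2520829504422
```

```bash
python3 -m jog '[{"dp":[-0.0008,0,0],"angular":[0,0,0],"jaw":0.4},{"dp":[-0.0008,0,0],"angular":[0,0,0],"jaw":0.4},{"dp":[-0.0008,0,0],"angular":[0,0,0],"jaw":0.4},{"dp":[-0.0008,0,0],"angular":[0,0,0],"jaw":-1},{"dp":[-0.0008,0,0],"angular":[0,0,0],"jaw":-1},{"dp":[-0.0008,0,0],"angular":[0,0,0],"jaw":-1},{"dp":[-0.0008,0,0],"angular":[0,0,0],"jaw":-1},{"dp":[-0.0008,0,0],"angular":[0,0,0],"jaw":-1},{"dp":[-0.0008,0,0],"angular":[0,0,0],"jaw":-1}]'
python3 -m jog '[{"dp":[0,0,-0.04],"angular":[0,0,0],"jaw":-1},{"dp":[0,0,-0.08],"angular":[0,0,0],"jaw":-1},{"dp":[0,0,-0.12],"angular":[0,0,0],"jaw":-1},{"dp":[-0.02,0,-0.16],"angular":[0,0,0],"jaw":-1},{"dp":[-0.06,0,-0.2],"angular":[0,0,0],"jaw":-1},{"dp":[-0.1,0,-0.24],"angular":[0,0,0],"jaw":-1},{"dp":[-0.1,0,-0.24],"angular":[0,0,0],"jaw":-1},{"dp":[-0.1,0,-0.24],"angular":[0,0,0],"jaw":-1}]'
python3 - <<'E'
from h import *
p,d,K,T,W=snap('wrist','w3'); np.savez('w3.npz',p=p,d=d,K=K,T=T); u=np.array([0.9957,-0.0924]); g=p.astype(int).min(2)
r=rect(W,(290,100,350,200),97,107); print(r, np.array(r[0][0])@u)
for c in (288,292,350,354): print(c,g[110:180,c].tolist()); 
print([(v,round(float(W[v,292,:2]@u),1)) for v in range(120,170,6)])
plan(600,105,330,88)
E
```

```text
clock: 4.75
tool_pos: [512.5, -384.9, 63.7]
ee_rot: [[0.996, -0.092, -0.0], [-0.092, -0.996, 0.0], [-0.0, -0.0, -1.0]]
contact_force: [-1.1, 0.1, 0.3]
width: 0.819
grasp_force: 0.0
clock: 5.42
tool_pos: [410.0, -378.4, 309.9]
ee_rot: [[0.995, -0.097, 0.005], [-0.097, -0.995, -0.006], [0.006, 0.005, -1.0]]
contact_force: [0.6, -1.6, -0.2]
width: 0.999
grasp_force: 0.0
([[507.6, -385.6], [38.9, 22.3], 84.4], 101.6, 729) 541.0467600000001
288 [140, 167, 200, 216, 207, 174, 144, 135, 134, 136, 134, 134, 136, 136, 136, 135, 137, 135, 138, 135, 136, 135, 135, 134, 134, 133, 134, 132, 134, 143, 185, 225, 234, 233, 233, 233, 234, 234, 234, 234, 234, 234, 233, 233, 233, 234, 233, 234, 235, 234, 234, 234, 235, 235, 234, 234, 234, 234, 235, 235, 235, 235, 235, 236, 235, 234, 235, 233, 235, 234]
292 [141, 174, 210, 218, 207, 174, 145, 136, 134, 135, 133, 136, 135, 136, 136, 134, 137, 136, 136, 135, 135, 133, 135, 145, 165, 173, 151, 134, 132, 136, 168, 212, 231, 235, 235, 234, 234, 234, 234, 233, 233, 234, 233, 233, 233, 234, 234, 234, 234, 234, 235, 234, 235, 234, 234, 234, 234, 234, 234, 235, 
[... 282 characters left out ...]
3, 233, 234, 233, 234, 235, 233, 233, 233, 233, 233, 233, 233, 233, 233, 233, 233, 234, 234, 233, 234, 234, 234, 234, 233]
354 [147, 175, 202, 210, 195, 159, 133, 134, 133, 131, 134, 130, 132, 133, 132, 131, 131, 131, 131, 130, 131, 130, 130, 130, 128, 131, 131, 129, 131, 129, 130, 130, 131, 129, 132, 136, 165, 210, 229, 234, 234, 235, 234, 234, 235, 234, 235, 234, 233, 234, 234, 234, 233, 233, 234, 233, 233, 232, 232, 232, 232, 232, 232, 233, 233, 234, 234, 234, 233, 233]
[(120, 536.3), (126, 528.7), (132, 521.1), (138, 513.4), (144, 505.6), (150, 497.8), (156, 489.8), (162, 481.9), (168, 473.8)]
pos [ 411.7 -377.5  307.3] dp [ 0.142 -0.498 -0.024] ang [ 0.004 -0.005 -0.06 ] q7 -57 turn 3.5
```

```bash
python3 - <<'E'
from h import *
u=np.array([0.9957,-0.0924]); p,W=load('w3.npz'); r=rect(W,(290,60,350,200),97,107); print(r, np.array(r[0][0])@u)
p,d,K,T,W=snap('wrist'); g=p.astype(int).min(2); r=rect(W,(290,60,350,200),97,107); print(r, np.array(r[0][0])@u)
for c in (292,350): 
    v=np.arange(105,125); w=np.clip(g[v,c]-145.,0,None); w[v>120]=0; m=(w*v).sum()/w.sum(); print(g[v,c].tolist(),m, np.interp(m,v,W[v,c,:2]@u))
E
```

```text
([[511.2, -385.9], [38.9, 29.5], 84.5], 101.6, 981) 544.659
([[511.4, -385.9], [39.6, 29.3], 84.6], 101.5, 1000) 544.85814
[134, 135, 134, 133, 135, 132, 142, 174, 210, 219, 205, 171, 143, 135, 133, 133, 136, 134, 134, 136] 113.95669291338582 544.9534222067354
[134, 132, 131, 132, 129, 132, 146, 177, 206, 212, 196, 162, 134, 133, 131, 130, 131, 132, 130, 131] 113.8122270742358 544.8116019999363
```

Collar is centred on the line (difference under 0.2 mm). Now the bracket.

```bash
python3 -m jog '[{"dp":[0.142,-0.498,-0.024],"angular":[0,0,-0.06],"jaw":-1},{"dp":[0.142,-0.498,-0.024],"angular":[0,0,-0.06],"jaw":-1},{"dp":[0.142,-0.498,-0.024],"angular":[0,0,-0.06],"jaw":-1},{"dp":[0.142,-0.498,-0.024],"angular":[0,0,-0.06],"jaw":-1},{"dp":[0.142,-0.498,-0.024],"angular":[0,0,-0.06],"jaw":-1},{"dp":[0.142,-0.498,-0.024],"angular":[0,0,-0.06],"jaw":-1},{"dp":[0.142,-0.498,-0.024],"angular":[0,0,-0.06],"jaw":-1},{"dp":[0.142,-0.498,-0.024],"angular":[0,0,-0.06],"jaw":-1},{"dp":[0.142,-0.498,-0.024],"angular":[0,0,-0.06],"jaw":-1},{"dp":[0.142,-0.498,-0.024],"angular":[0,0,-0.06],"jaw":-1},{"dp":[0.142,-0.498,-0.024],"angular":[0,0,-0.06],"jaw":-1},{"dp":[0.142,-0.498,-0.024],"angular":[0,0,-0.06],"jaw":-1}]'
python3 -m jog '[{"dp":[0,0,0],"angular":[0,0,0],"jaw":-1},{"dp":[0,0,0],"angular":[0,0,0],"jaw":-1},{"dp":[0,0,0],"angular":[0,0,0],"jaw":-1}]'
python3 - <<'E'
from h import *
p,d,K,T,W=snap('wrist','w4'); np.savez('w4.npz',p=p,d=d,K=K,T=T)
print('tab',rect(W,(0,0,640,280),185,215),'z165-178',rect(W,(0,0,640,280),166,178))
plan(600,105,330,88)
E
```

```text
clock: 6.52
tool_pos: [593.8, 92.7, 325.2]
ee_rot: [[1.0, -0.031, -0.002], [-0.031, -1.0, 0.0], [-0.002, -0.0, -1.0]]
contact_force: [-0.1, 0.6, -0.2]
width: 1.002
grasp_force: 0.0
clock: 6.77
tool_pos: [593.4, 90.2, 325.1]
ee_rot: [[1.0, -0.031, -0.003], [-0.031, -1.0, -0.001], [-0.003, 0.001, -1.0]]
contact_force: [-0.1, -0.1, 0.8]
width: 1.0
grasp_force: 0.0
tab ([[705.8, 118.4], [10.2, 34.2], 4.5], 204.5, 665) z165-178 ([[691.5, 117.0], [38.1, 46.3], 5.4], 170.7, 286)
pos [593.4  89.1 325.6] dp [ 0.006 -0.016 -0.004] ang [0.001 0.002 0.002] q7 -109 turn -0.1
```

View pics/w4.png

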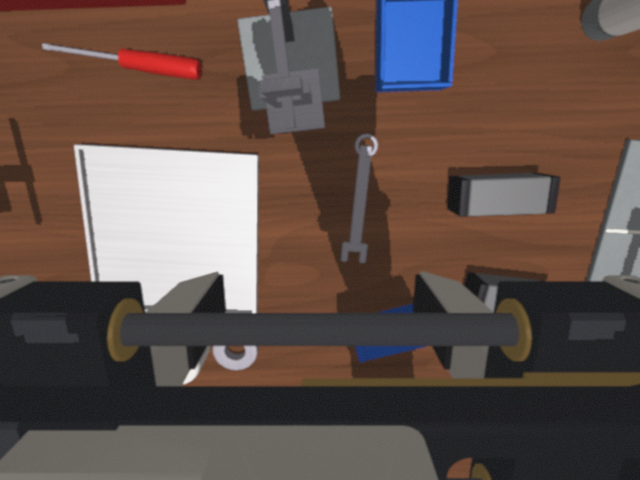

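The tab is at about (285,92) in the wrist view, with its normal at +5°. The tip and upright shoulders sit just below it. Going above it now.

```bash
python3 - <<'E'
from h import *
plan(705.8,118.4,260,94.8)
E
```

```text
pos [593.4  89.1 325.6] dp [ 0.111 -0.033  0.065] ang [ 0.001  0.002 -0.116] q7 -109 turn 6.7
```

```bash
python3 -m jog '[{"dp":[0.111,-0.033,0.03],"angular":[0,0.002,-0.116],"jaw":-0.6},{"dp":[0.111,-0.033,0.03],"angular":[0,0.002,-0.116],"jaw":-0.6},{"dp":[0.111,-0.033,0.04],"angular":[0,0.002,-0.116],"jaw":-0.6},{"dp":[0.111,-0.033,0.065],"angular":[0,0.002,-0.116],"jaw":-0.6},{"dp":[0.111,-0.033,0.065],"angular":[0,0.002,-0.116],"jaw":-0.6},{"dp":[0.111,-0.033,0.065],"angular":[0,0.002,-0.116],"jaw":-0.6},{"dp":[0.111,-0.033,0.065],"angular":[0,0.002,-0.116],"jaw":-0.6}]' 20
python3 - <<'E'
from h import *
plan(705.8,118.4,177,94.8)
E
```

```text
clock: 7.4
tool_pos: [705.4, 117.9, 263.7]
ee_rot: [[0.997, 0.082, 0.003], [0.082, -0.997, -0.0], [0.003, 0.0, -1.0]]
contact_force: [-1.2, -0.8, 0.3]
width: 0.803
grasp_force: 0.0
pos [705.4 117.9 263.7] dp [ 0.    -0.     0.087] ang [ 0.    -0.003 -0.001] q7 -104 turn 0.1
```

```bash
python3 -m jog '[{"dp":[0,0,0.03],"angular":[0,0,0],"jaw":-0.6},{"dp":[0,0,0.06],"angular":[0,0,0],"jaw":-0.6},{"dp":[0,0,0.075],"angular":[0,0,0],"jaw":-0.6},{"dp":[0,0,0.084],"angular":[0,0,0],"jaw":-0.6},{"dp":[0,0,0.084],"angular":[0,0,0],"jaw":-0.6},{"dp":[0,0,0.084],"angular":[0,0,0],"jaw":0.6},{"dp":[0,0,0.084],"angular":[0,0,0],"jaw":0.6},{"dp":[0,0,0.084],"angular":[0,0,0],"jaw":0.6},{"dp":[0,0,0.084],"angular":[0,0,0],"jaw":0.6},{"dp":[0,0,0.084],"angular":[0,0,0],"jaw":0.6},{"dp":[0,0,0.084],"angular":[0,0,0],"jaw":0.6},{"dp":[0,0,0.084],"angular":[0,0,0],"jaw":0.6}]' 35
python3 -m jog '[{"dp":[0,0,0],"angular":[0,0,0],"jaw":0.6},{"dp":[0,0,0],"angular":[0,0,0],"jaw":0.6},{"dp":[0,0,0],"angular":[0,0,0],"jaw":0.6}]' 35
```

```text
clock: 8.4
tool_pos: [705.8, 119.1, 178.0]
ee_rot: [[0.996, 0.084, 0.002], [0.084, -0.996, 0.0], [0.002, 0.0, -1.0]]
contact_force: [-1.2, -1.2, -0.3]
width: 0.343
grasp_force: 0.0
clock: 8.65
tool_pos: [705.8, 119.1, 177.8]
ee_rot: [[0.996, 0.084, 0.002], [0.084, -0.996, 0.0], [0.002, 0.0, -1.0]]
contact_force: [0.3, -1.3, -0.5]
width: 0.206
grasp_force: 0.0
```

Width passed below 34 mm without force, so I'll look before going on.

```bash
python3 - <<'E'
from h import *
p,d,K,T,W=snap('wrist'); q=snap('scene'); r=snap('top')
a=cv2.resize(q[0][200:400,330:500],(510,600)); b=cv2.resize(p[150:400,200:440],(290,300)); c=cv2.resize(r[0][100:200,200:300],(290,300))
cv2.imwrite('pics/c5.png',np.hstack([a,np.vstack([b,c])])[:,:,::-1]); print(get_state()['width'],rect(q[4],(370,200,470,400),182,207))
E
```

```text
0.20238663616069255 ([[709.1, 118.2], [12.2, 33.9], 5.8], 197.2, 225)
```

View pics/c5.png

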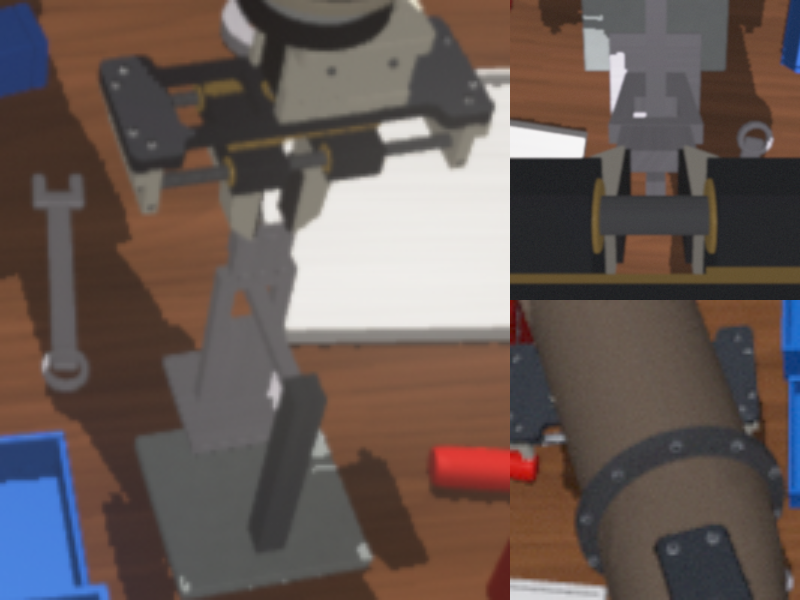

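```bash
python3 - <<'E'
from h import *
p,d,K,T,W=snap('wrist'); s=get_state(); print(s['tool_pos'],s['width'],s['contact_force'])
for v in range(265,325,8):
    print(v,[(u,*np.round(W[v,u]).astype(int)) for u in range(270,375,8) if d[v,u]>0])
cv2.imwrite('pics/w6.png',cv2.resize(p[200:400,200:440],(720,600),interpolation=3)[:,:,::-1])
E
```

```text
[705.75700327 119.0451265  177.81825286] 0.1940461063077838 [-0.75456008  0.08256512  0.24097855]
265 [(270, np.int64(635), np.int64(168), np.int64(-1)), (278, np.int64(636), np.int64(159), np.int64(-1)), (286, np.int64(702), np.int64(139), np.int64(172)), (294, np.int64(710), np.int64(133), np.int64(190)), (302, np.int64(710), np.int64(129), np.int64(190)), (310, np.int64(711), np.int64(125), np.int64(190)), (318, np.int64(711), np.int64(121), np.int64(190)), (326, np.int64(711), np.int64(116), np.int64(190)), (334, np.int64(712), np.int64(112), np.int64(190)), (342, np.int64(712), np.int64(108), np.int64(190)), (350, np.int64(712), np.int64(104), np.int64(190)), (358, np.int64(706), np.int64(96), np.int64(171)), (366, np.int64(644), np.int64(62), np.int64(-1)), (374, np.int64(644), np.int64(53), np.int64(-1))]
273 [(270, np.int64(625), np.int64(168), np.int64(-2)), (278, np.int64(626), np.int64(159), np.int64(-2)), (286, np.int64(627), np.int64(150), np.int64(-1)), (294, np.int64(714), np.int64(132), np.int64(212)), (302, np.int64(710), np.int64(129), np.int64(202)), (310, np.int64
[... 4136 characters left out ...]
64(134), np.int64(294)), (278, np.int64(733), np.int64(132), np.int64(291)), (286, np.int64(733), np.int64(130), np.int64(291)), (294, np.int64(733), np.int64(128), np.int64(290)), (302, np.int64(734), np.int64(126), np.int64(291)), (310, np.int64(734), np.int64(124), np.int64(291)), (318, np.int64(734), np.int64(122), np.int64(291)), (326, np.int64(734), np.int64(120), np.int64(291)), (334, np.int64(734), np.int64(118), np.int64(290)), (342, np.int64(735), np.int64(117), np.int64(292)), (350, np.int64(735), np.int64(114), np.int64(291)), (358, np.int64(735), np.int64(113), np.int64(292)), (366, np.int64(737), np.int64(111), np.int64(294)), (374, np.int64(740), np.int64(111), np.int64(300))]
```

View pics/w6.png

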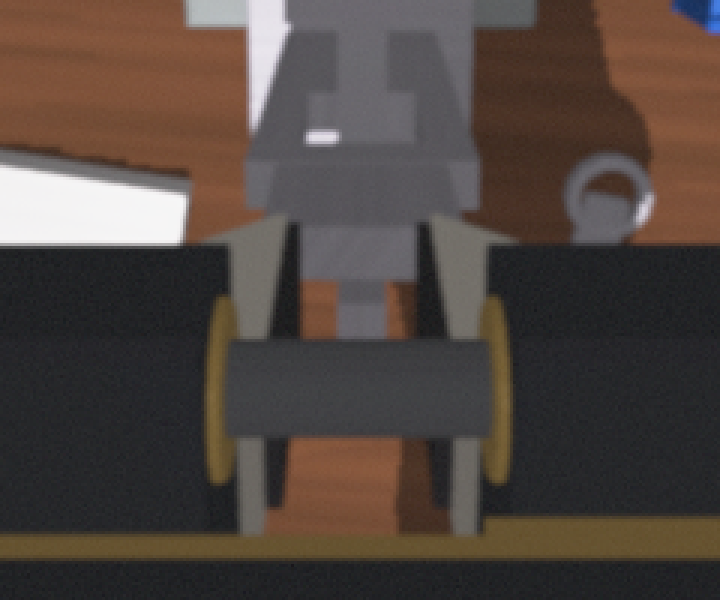

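The visible fingertips look ~34 mm higher than the reported TCP. I'll check that in the earlier images.

```bash
python3 - <<'E'
from h import *
for f,us in (('w1.npz',(190,205,215,425,435,450)),('w2.npz',(250,262,378,390)),('w4.npz',(190,205,215,425,435,450))):
    p,W=load(f); z=np.load(f); 
    for u in us: print(f,u,[(v,*[int(x) for x in W[v,u]]) for v in range(272,312,6)])
E
```

```text
w1.npz 190 [(272, 343, -176, 0), (278, 333, -174, -1), (284, 463, -324, 347), (290, 463, -326, 354), (296, 462, -328, 358), (302, 462, -330, 364), (308, 462, -332, 370)]
w1.npz 205 [(272, 340, -198, -1), (278, 462, -328, 340), (284, 462, -330, 346), (290, 462, -332, 354), (296, 460, -332, 354), (302, 460, -334, 361), (308, 458, -334, 361)]
w1.npz 215 [(272, 462, -331, 333), (278, 461, -332, 338), (284, 460, -333, 342), (290, 459, -334, 347), (296, 456, -333, 346), (302, 453, -333, 347), (308, 451, -333, 348)]
w1.npz 425 [(272, 452, -430, 332), (278, 452, -428, 339), (284, 451, -427, 343), (290, 450, -426, 347), (296, 449, -425, 350), (302, 446, -425, 350), (308, 444, -424, 351)]
w1.npz 435 [(272, 308, -538, 0), (278, 452, -432, 339), (284, 452, -430, 346), (290, 453, -428, 353), (296, 451, -427, 356), (302, 451, -425, 361), (308, 449, -425, 362)]
w1.npz 450 [(272, 305, -561, 0), (278, 295, -561, -2), (284, 451, -437, 346), (290, 452, -434, 353), (296, 452, -432, 358), (302, 452, -430, 364), (308, 453, -428, 369)]
w2.npz 250 [(272, 493, -332, 8), (278, 525, -355, 103), (284, 525, -356
[... 839 characters left out ...]
40, 371), (290, 604, 138, 378), (296, 602, 137, 380), (302, 602, 136, 385), (308, 600, 135, 387)]
w4.npz 215 [(272, 604, 139, 357), (278, 603, 138, 362), (284, 603, 136, 369), (290, 601, 136, 371), (296, 598, 136, 371), (302, 596, 136, 373), (308, 593, 136, 373)]
w4.npz 425 [(272, 601, 40, 358), (278, 601, 42, 365), (284, 599, 42, 367), (290, 598, 44, 372), (296, 596, 44, 373), (302, 594, 44, 374), (308, 592, 44, 376)]
w4.npz 435 [(272, 452, -86, 0), (278, 601, 37, 365), (284, 600, 39, 371), (290, 601, 41, 378), (296, 599, 42, 380), (302, 599, 44, 386), (308, 597, 44, 387)]Traceback (most recent call last):
  File "<stdin>", line 4, in <module>
ValueError: cannot convert float NaN to integer
```

Image and contact evidence agree: the real fingertips are ~32 mm above the reported TCP along the tool axis. I'll correct for that: open, go down 31 mm, close.

```bash
python3 -m jog '[{"dp":[0,0,0],"angular":[0,0,0],"jaw":-0.6},{"dp":[0,0,0],"angular":[0,0,0],"jaw":-0.6},{"dp":[0,0,0],"angular":[0,0,0],"jaw":-0.6},{"dp":[0,0,0],"angular":[0,0,0],"jaw":-0.6},{"dp":[0,0,0],"angular":[0,0,0],"jaw":-0.6},{"dp":[0,0,0],"angular":[0,0,0],"jaw":-0.6},{"dp":[0,0,0],"angular":[0,0,0],"jaw":-0.6},{"dp":[0,0,0.01],"angular":[0,0,0],"jaw":-0.6},{"dp":[0,0,0.02],"angular":[0,0,0],"jaw":-0.6},{"dp":[0,0,0.028],"angular":[0,0,0],"jaw":-0.6},{"dp":[0,0,0.031],"angular":[0,0,0],"jaw":-0.6},{"dp":[0,0,0.031],"angular":[0,0,0],"jaw":-0.6}]' 35
python3 -m jog '[{"dp":[0,0,0],"angular":[0,0,0],"jaw":0.6},{"dp":[0,0,0],"angular":[0,0,0],"jaw":0.6},{"dp":[0,0,0],"angular":[0,0,0],"jaw":0.6},{"dp":[0,0,0],"angular":[0,0,0],"jaw":0.6},{"dp":[0,0,0],"angular":[0,0,0],"jaw":0.6},{"dp":[0,0,0],"angular":[0,0,0],"jaw":0.6},{"dp":[0,0,0],"angular":[0,0,0],"jaw":0.6},{"dp":[0,0,0],"angular":[0,0,0],"jaw":0.6},{"dp":[0,0,0],"angular":[0,0,0],"jaw":0.6}]' 35
```

```text
clock: 9.85
tool_pos: [704.9, 118.8, 145.0]
ee_rot: [[0.996, 0.084, -0.001], [0.084, -0.996, -0.001], [-0.001, 0.001, -1.0]]
contact_force: [0.3, 0.0, 0.0]
width: 0.797
grasp_force: 0.0
clock: 10.6
tool_pos: [706.0, 118.9, 147.1]
ee_rot: [[0.997, 0.083, 0.002], [0.083, -0.997, -0.0], [0.002, 0.0, -1.0]]
contact_force: [-0.7, -0.5, 2.1]
width: 0.367
grasp_force: 35.0
```

Gripped on the tab (34 mm wide). Lift 20 mm, then back off along stand −x.

```bash
python3 -m jog '[{"dp":[0,0,-0.01],"angular":[0,0,0],"jaw":0.6},{"dp":[0,0,-0.02],"angular":[0,0,0],"jaw":0.6},{"dp":[0,0,-0.02],"angular":[0,0,0],"jaw":0.6},{"dp":[0,0,-0.02],"angular":[0,0,0],"jaw":0.6},{"dp":[0,0,-0.02],"angular":[0,0,0],"jaw":0.6}]' 35
python3 -m jog '[{"dp":[-0.015,0,0],"angular":[0,0,0],"jaw":0.6},{"dp":[-0.03,0,0],"angular":[0,0,0],"jaw":0.6},{"dp":[-0.05,0,0],"angular":[0,0,0],"jaw":0.6},{"dp":[-0.07,0,0],"angular":[0,0,0],"jaw":0.6},{"dp":[-0.09,0,0],"angular":[0,0,0],"jaw":0.6},{"dp":[-0.1,0,0],"angular":[0,0,0],"jaw":0.6},{"dp":[-0.1,0,0],"angular":[0,0,0],"jaw":0.6}]' 35
python3 - <<'E'
from h import *
p,d,K,T,W=snap('scene'); cv2.imwrite('pics/s7.png',cv2.resize(p[170:410,280:560],(700,600))[:,:,::-1])
print('tray',rect(snap('top')[4],(115,180,240,300),12,22))
plan(586,241,190,84.9)
E
```

```text
clock: 11.02
tool_pos: [705.7, 119.1, 166.8]
ee_rot: [[0.996, 0.084, 0.002], [0.084, -0.996, -0.0], [0.002, 0.0, -1.0]]
contact_force: [0.6, 0.1, -2.8]
width: 0.364
grasp_force: 35.0
clock: 11.6
tool_pos: [603.6, 110.5, 166.5]
ee_rot: [[0.996, 0.084, 0.0], [0.084, -0.996, -0.001], [-0.0, 0.001, -1.0]]
contact_force: [2.0, 0.2, -3.9]
width: 0.368
grasp_force: 35.0
tray ([[525.5, 311.1], [251.4, 250.8], 84.8], 15.0, 580)
pos [606.3 110.6 166.7] dp [-0.009 -0.132 -0.023] ang [ 0.    -0.002  0.173] q7 -107 turn -9.9
```

View pics/s7.png

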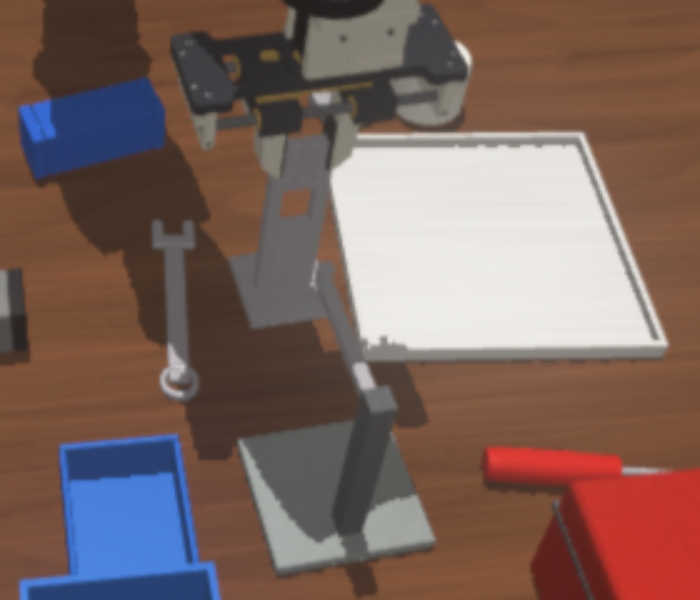

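The bracket is clear of the hook at crop (285,220). Carry it to the tray's corner.

```bash
python3 -m jog '[{"dp":[-0.009,-0.02,-0.01],"angular":[0,0,0.09],"jaw":0.6},{"dp":[-0.009,-0.045,-0.01],"angular":[0,0,0.173],"jaw":0.6},{"dp":[-0.009,-0.07,-0.01],"angular":[0,0,0.173],"jaw":0.6},{"dp":[-0.009,-0.095,-0.01],"angular":[0,0,0.173],"jaw":0.6},{"dp":[-0.009,-0.115,-0.01],"angular":[0,0,0.173],"jaw":0.6},{"dp":[-0.009,-0.132,-0.01],"angular":[0,0,0.173],"jaw":0.6},{"dp":[-0.009,-0.132,-0.01],"angular":[0,0,0.173],"jaw":0.6},{"dp":[-0.009,-0.132,-0.01],"angular":[0,0,0.173],"jaw":0.6},{"dp":[-0.009,-0.132,-0.01],"angular":[0,0,0.173],"jaw":0.6}]' 35
python3 -m jog '[{"dp":[0,0,0.02],"angular":[0,0,0],"jaw":0.6},{"dp":[0,0,0.035],"angular":[0,0,0],"jaw":0.6},{"dp":[0,0,0.045],"angular":[0,0,0],"jaw":0.6},{"dp":[0,0,0.052],"angular":[0,0,0],"jaw":0.6},{"dp":[0,0,0.056],"angular":[0,0,0],"jaw":0.6},{"dp":[0,0,0.056],"angular":[0,0,0],"jaw":0.6},{"dp":[0,0,0.056],"angular":[0,0,0],"jaw":0.6}]' 35
```

```text
clock: 12.45
tool_pos: [586.8, 240.8, 176.2]
ee_rot: [[0.996, -0.09, 0.002], [-0.09, -0.996, -0.001], [0.002, 0.001, -1.0]]
contact_force: [0.0, -1.6, -3.6]
width: 0.37
grasp_force: 35.0
clock: 13.03
tool_pos: [586.6, 241.5, 121.1]
ee_rot: [[0.996, -0.089, 0.003], [-0.089, -0.996, 0.0], [0.002, -0.0, -1.0]]
contact_force: [-0.4, 0.4, -2.0]
width: 0.365
grasp_force: 35.0
```

```bash
python3 -m jog '[{"dp":[0,0,0.002],"angular":[0,0,0],"jaw":0.6},{"dp":[0,0,0.004],"angular":[0,0,0],"jaw":0.6},{"dp":[0,0,0.005],"angular":[0,0,0],"jaw":0.6},{"dp":[0,0,0.005],"angular":[0,0,0],"jaw":0.6}]' 35
python3 -m jog '[{"dp":[0,0,0.001],"angular":[0,0,0],"jaw":0.6},{"dp":[0,0,0.002],"angular":[0,0,0],"jaw":0.6},{"dp":[0,0,0.002],"angular":[0,0,0],"jaw":0.6}]' 35
```

```text
clock: 13.37
tool_pos: [586.2, 241.5, 115.6]
ee_rot: [[0.996, -0.089, 0.002], [-0.089, -0.996, -0.0], [0.002, -0.0, -1.0]]
contact_force: [0.1, 0.3, -3.2]
width: 0.37
grasp_force: 35.0
clock: 13.62
tool_pos: [586.5, 241.6, 114.2]
ee_rot: [[0.996, -0.089, 0.003], [-0.089, -0.996, 0.0], [0.003, -0.001, -1.0]]
contact_force: [-0.9, -0.8, 1.6]
width: 0.367
grasp_force: 35.0
```

```bash
python3 -m jog '[{"dp":[0,0,0],"angular":[0,0,0],"jaw":-0.6},{"dp":[0,0,0],"angular":[0,0,0],"jaw":-0.6},{"dp":[0,0,0],"angular":[0,0,0],"jaw":-0.6},{"dp":[0,0,0],"angular":[0,0,0],"jaw":-0.6},{"dp":[0,0,0],"angular":[0,0,0],"jaw":-0.6},{"dp":[0,0,0],"angular":[0,0,0],"jaw":-0.6},{"dp":[0,0,-0.03],"angular":[0,0,0],"jaw":-0.6},{"dp":[0,0,-0.07],"angular":[0,0,0],"jaw":-0.6},{"dp":[0,0,-0.11],"angular":[0,0,0],"jaw":-0.6},{"dp":[0,0,-0.15],"angular":[0,0,0],"jaw":-0.6},{"dp":[0,0,-0.17],"angular":[0,0,0],"jaw":-0.6},{"dp":[0,0,-0.17],"angular":[0,0,0],"jaw":-0.6}]' 35
python3 - <<'E'
from h import *
p,d,K,T,W=snap('wrist'); print('tab',rect(W,(0,0,640,300),145,185)); q=snap('scene'); print('tabS',rect(q[4],(380,150,560,330),150,185))
t=snap('top'); print('f1',rect(t[4],(325,195,400,240),40,60),'f2',rect(t[4],(330,245,425,310),40,60))
plan(480,-180,300,-6)
E
```

```text
clock: 14.62
tool_pos: [588.1, 242.9, 289.9]
ee_rot: [[0.996, -0.089, 0.01], [-0.089, -0.996, 0.004], [0.01, -0.005, -1.0]]
contact_force: [0.2, 0.4, 0.1]
width: 0.799
grasp_force: 0.0
tab ([[626.7, 325.2], [144.3, 469.4], 15.8], 158.6, 3714)
tabS ([[673.1, 160.9], [82.2, 247.7], 58.2], 160.9, 687)
f1 ([[576.7, -161.4], [52.9, 130.5], 0.1], 48.0, 1007) f2 ([[412.9, -166.6], [86.1, 195.5], 9.4], 48.4, 1115)
pos [585.6 241.3 283. ] dp [-0.068  0.429 -0.017] ang [ 1.000e-03 -1.000e-03 -1.555e+00] q7 -127 turn 89.1
```

```bash
python3 - <<'E'
from h import *
plan(500,-280,310,-4)
E
```

```text
pos [585.6 241.3 283. ] dp [-0.039  0.527 -0.027] ang [-1.000e-03 -1.000e-03  1.551e+00] q7 -127 turn -88.9
```

```bash
python3 -m jog '[{"dp":[-0.039,0.527,-0.027],"angular":[0,0,-1.59],"jaw":-1},{"dp":[-0.039,0.527,-0.027],"angular":[0,0,-1.59],"jaw":-1},{"dp":[-0.039,0.527,-0.027],"angular":[0,0,-1.59],"jaw":-1},{"dp":[-0.039,0.527,-0.027],"angular":[0,0,-1.59],"jaw":-1},{"dp":[-0.039,0.527,-0.027],"angular":[0,0,-1.59],"jaw":-1},{"dp":[-0.039,0.527,-0.027],"angular":[0,0,-1.59],"jaw":-1},{"dp":[-0.039,0.527,-0.027],"angular":[0,0,-1.59],"jaw":-1},{"dp":[-0.039,0.527,-0.027],"angular":[0,0,-1.59],"jaw":-1},{"dp":[-0.039,0.527,-0.027],"angular":[0,0,-1.59],"jaw":-1},{"dp":[-0.039,0.527,-0.027],"angular":[0,0,-1.59],"jaw":-1},{"dp":[-0.039,0.527,-0.027],"angular":[0,0,-1.59],"jaw":-1},{"dp":[-0.039,0.527,-0.027],"angular":[0,0,-1.59],"jaw":-1}]' 35
python3 - <<'E'
from h import *
plan(500,-280,310,-4)
p,d,K,T,W=snap('wrist','w8'); np.savez('w8.npz',p=p,d=d,K=K,T=T); 
s=snap('scene'); t=snap('top')
cv2.imwrite('pics/m8.png',np.hstack([cv2.resize(p,(400,300)),cv2.resize(s[0],(400,300))])[:,:,::-1]); print('tab',rect(s[4],(380,150,560,330),150,185),rect(t[4],(150,150,250,300),150,185))
E
```

```text
clock: 15.77
tool_pos: [509.2, -219.8, 305.7]
ee_rot: [[0.252, 0.968, -0.001], [0.968, -0.252, 0.001], [0.001, -0.001, -1.0]]
contact_force: [0.8, -0.1, -1.3]
width: 1.001
grasp_force: 0.0
pos [ 509.2 -219.8  305.7] dp [-0.061  0.006 -0.004] ang [-0.001 -0.001 -0.185] q7 -1 turn 10.6
tab ([[673.5, 160.7], [82.1, 245.8], 58.2], 161.0, 688) ([[636.4, 179.2], [35.2, 189.4], 41.9], 166.3, 146)
```

View pics/m8.png

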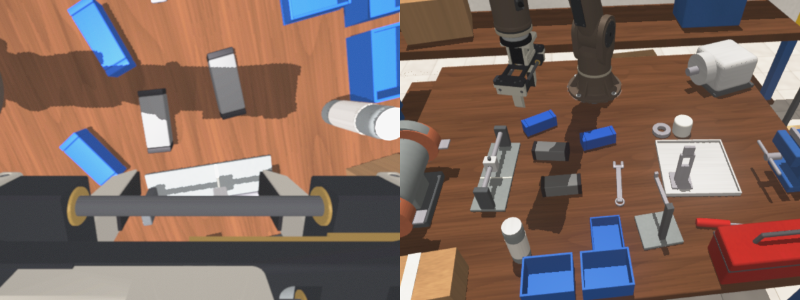

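The bracket stands in the tray. In full-size wrist pixels the floats are at about (250,240) and (452,165), with no third grey one in view. Measuring them now.

```bash
python3 - <<'E'
from h import *
p,W=load('w8.npz')
print('f2',rect(W,(205,130,290,255),43,60)); print('f1',rect(W,(320,60,410,200),43,60))
plan(578.5,-161.4+33,150,0)
E
```

```text
f2 ([[419.4, -197.0], [130.3, 50.5], 81.2], 48.7, 3972)
f1 ([[578.9, -162.2], [50.3, 130.1], 0.2], 48.7, 4530)
pos [ 508.6 -222.3  305.3] dp [0.109 0.043 0.155] ang [-0.001  0.    -0.267] q7 -1 turn 15.3
```

```bash
python3 -m jog '[{"dp":[0.109,0.043,0.05],"angular":[0,0,-0.267],"jaw":-0.6},{"dp":[0.109,0.043,0.1],"angular":[0,0,-0.267],"jaw":-0.6},{"dp":[0.109,0.043,0.155],"angular":[0,0,-0.267],"jaw":-0.6},{"dp":[0.109,0.043,0.155],"angular":[0,0,-0.267],"jaw":-0.6},{"dp":[0.109,0.043,0.155],"angular":[0,0,-0.267],"jaw":-0.6},{"dp":[0.109,0.043,0.155],"angular":[0,0,-0.267],"jaw":-0.6},{"dp":[0.109,0.043,0.155],"angular":[0,0,-0.267],"jaw":-0.6},{"dp":[0.109,0.043,0.155],"angular":[0,0,-0.267],"jaw":-0.6},{"dp":[0.109,0.043,0.155],"angular":[0,0,-0.267],"jaw":-0.6}]' 20
python3 - <<'E'
from h import *
plan(578.8,-129.2,-20,0.2)
E
```

```text
clock: 16.67
tool_pos: [581.3, -124.9, 154.2]
ee_rot: [[-0.005, 1.0, 0.004], [1.0, 0.005, -0.001], [-0.001, 0.004, -1.0]]
contact_force: [0.0, -0.6, 0.8]
width: 0.801
grasp_force: 0.0
pos [ 581.3 -124.9  154.2] dp [-0.004 -0.003  0.174] ang [0.004 0.001 0.001] q7 -1 turn -0.1
```

```bash
python3 -m jog '[{"dp":[0,0,0.04],"angular":[0,0,0],"jaw":-0.6},{"dp":[0,0,0.08],"angular":[0,0,0],"jaw":-0.6},{"dp":[0,0,0.11],"angular":[0,0,0],"jaw":-0.6},{"dp":[0,0,0.11],"angular":[0,0,0],"jaw":-0.6},{"dp":[0,0,0.11],"angular":[0,0,0],"jaw":-0.6}]' 20
python3 - <<'E'
from h import *
plan(578.8,-129.2,-20,0.2)
p,d,K,T,W=snap('wrist'); 
for u in (215,225,415,425): print(u,[(v,int(W[v,u,1]),int(W[v,u,2])) for v in range(258,290,3) if d[v,u]>0])
E
```

```text
clock: 17.08
tool_pos: [580.6, -124.8, 43.1]
ee_rot: [[-0.005, 1.0, 0.001], [1.0, 0.005, -0.0], [-0.0, 0.001, -1.0]]
contact_force: [-0.3, -0.2, 0.6]
width: 0.799
grasp_force: 0.0
pos [ 580.6 -124.8   43.1] dp [-0.004 -0.002  0.063] ang [0.001 0.    0.002] q7 -4 turn -0.1
215 [(258, -133, 0), (261, -136, 0), (264, -138, -1), (267, -141, -2), (270, -142, 0), (273, -145, -1), (276, -148, -2), (279, -113, 84), (282, -113, 87), (285, -113, 91), (288, -114, 93)]
225 [(258, -134, -1), (261, -136, -1), (264, -138, -1), (267, -141, -1), (270, -142, 0), (273, -145, -1), (276, -113, 81), (279, -114, 83), (282, -113, 87), (285, -113, 90), (288, -114, 93)]
415 [(258, -133, -1), (261, -136, -2), (264, -137, 0), (267, -140, -1), (270, -142, -1), (273, -144, 0), (276, -113, 80), (279, -112, 85), (282, -113, 86), (285, -113, 90), (288, -113, 93)]
425 [(258, -133, 0), (261, -135, 0), (264, -137, 0), (267, -140, 0), (270, -142, -1), (273, -145, -1), (276, -147, -1), (279, -113, 83), (282, -113, 87), (285, -113, 91), (288, -113, 94)]
```

```bash
python3 -m jog '[{"dp":[-0.004,-0.002,0.03],"angular":[0,0,0],"jaw":-0.6},{"dp":[-0.004,-0.002,0.05],"angular":[0,0,0],"jaw":-0.6},{"dp":[-0.004,-0.002,0.063],"angular":[0,0,0],"jaw":-0.6},{"dp":[-0.004,-0.002,0.063],"angular":[0,0,0],"jaw":-0.6},{"dp":[-0.004,-0.002,0.063],"angular":[0,0,0],"jaw":0.4},{"dp":[-0.004,-0.002,0.063],"angular":[0,0,0],"jaw":0.4},{"dp":[-0.004,-0.002,0.063],"angular":[0,0,0],"jaw":0.4},{"dp":[-0.004,-0.002,0.063],"angular":[0,0,0],"jaw":0.4},{"dp":[-0.004,-0.002,0.063],"angular":[0,0,0],"jaw":0.4},{"dp":[-0.004,-0.002,0.063],"angular":[0,0,0],"jaw":0.4},{"dp":[-0.004,-0.002,0.063],"angular":[0,0,0],"jaw":0.4}]' 6
python3 -m jog '[{"dp":[0,0,-0.01],"angular":[0,0,0],"jaw":0.4},{"dp":[0,0,-0.025],"angular":[0,0,0],"jaw":0.4},{"dp":[0,0,-0.04],"angular":[0,0,0],"jaw":0.4},{"dp":[0,0,-0.04],"angular":[0,0,0],"jaw":0.4},{"dp":[0,0,-0.04],"angular":[0,0,0],"jaw":0.4},{"dp":[0,0,-0.04],"angular":[0,0,0],"jaw":0.4}]' 6
python3 - <<'E'
from h import *
p,d,K,T,W=snap('wrist'); s=snap('scene'); t=get_state(); print(t['tool_pos'],t['ft_torque'],t['width'],t['grasp_force'])
cv2.imwrite('pics/m9.png',np.hstack([cv2.resize(p,(400,300)),cv2.resize(s[0][140:340,200:467],(400,300))])[:,:,::-1])
E
```

```text
clock: 18.05
tool_pos: [580.0, -128.3, -19.1]
ee_rot: [[-0.006, 1.0, 0.004], [1.0, 0.006, -0.0], [-0.0, 0.004, -1.0]]
contact_force: [-0.7, -1.0, 9.7]
width: 0.541
grasp_force: 6.0
clock: 18.55
tool_pos: [578.4, -128.1, 19.0]
ee_rot: [[-0.006, 1.0, 0.001], [1.0, 0.006, 0.0], [0.0, 0.001, -1.0]]
contact_force: [0.3, 0.1, -2.1]
width: 0.545
grasp_force: 6.0
[ 578.04746641 -128.08666034   18.52694681] [-0.00725508 -0.10184053 -0.01090288] 0.5445369017767882 5.999370887875557
```

View pics/m9.png

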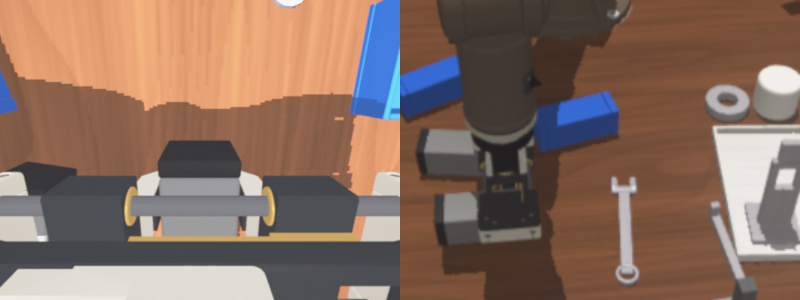

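```bash
python3 - <<'E'
from h import *
W=snap('scene')[4]; V=snap('wrist')[4]
m=(abs(W[...,0]-578)<20)&(W[...,1]>-240)&(W[...,1]<-150)&(W[...,2]>3)
w=W[m]; 
for a in range(-235,-150,8):
    k=w[(w[:,1]>=a)&(w[:,1]<a+8)]; print(a,len(k),np.round(k[:,2].max(),1) if len(k) else '')
m=(abs(V[...,0]-578)<20)&(V[...,1]>-125)&(V[...,1]<-60)&(V[...,2]>10)&(V[...,2]<160); w=V[m]
for a in range(-125,-60,8):
    k=w[(w[:,1]>=a)&(w[:,1]<a+8)]; print('w',a,len(k),np.round([k[:,2].min(),k[:,2].max()],1) if len(k) else '')
E
```

```text
-235 1 3.5
-227 54 90.6
-219 70 91.0
-211 66 91.4
-203 64 90.5
-195 63 91.4
-187 62 446.9
-179 170 500.1
-171 334 501.0
-163 262 500.4
-155 149 506.0
w -125 599 [84.4 88. ]
w -117 2421 [ 82.7 160. ]
w -109 14312 [ 83.9 160. ]
w -101 8592 [ 38.1 159.2]
w -93 0 
w -85 0 
w -77 0 
w -69 0 
w -61 0
```

The float balanced level in the light grip (ends at 91 and 86 mm) with no moment about x. So the gripped +y end is the heavy one. Set it down and regrip near the −y end so it hangs heavy end down.

```bash
python3 -m jog '[{"dp":[0,0,0.02],"angular":[0,0,0],"jaw":0.4},{"dp":[0,0,0.032],"angular":[0,0,0],"jaw":0.4},{"dp":[0,0,0.037],"angular":[0,0,0],"jaw":0.4},{"dp":[0,0,0.038],"angular":[0,0,0],"jaw":0.4},{"dp":[0,0,0.038],"angular":[0,0,0],"jaw":-0.6},{"dp":[0,0,0.038],"angular":[0,0,0],"jaw":-0.6},{"dp":[0,0,0.038],"angular":[0,0,0],"jaw":-0.6},{"dp":[0,0,0.038],"angular":[0,0,0],"jaw":-0.6},{"dp":[0,0,0.038],"angular":[0,0,0],"jaw":-0.6},{"dp":[0,0,-0.003],"angular":[0,0,0],"jaw":-0.6},{"dp":[0,0,-0.04],"angular":[0,0,0],"jaw":-0.6},{"dp":[0,0,-0.04],"angular":[0,0,0],"jaw":-0.6}]'
python3 -m jog '[{"dp":[-0.04,0,0],"angular":[0,0,0],"jaw":-0.6},{"dp":[-0.072,0,0],"angular":[0,0,0],"jaw":-0.6},{"dp":[-0.072,0,0],"angular":[0,0,0],"jaw":-0.6},{"dp":[-0.072,0,0],"angular":[0,0,0],"jaw":-0.6}]'
python3 - <<'E'
from h import *
p,d,K,T,W=snap('wrist'); print(rect(W,(200,60,440,290),40,58)); plan(578.8,-200,-20,0.2)
E
```

```text
clock: 19.75
tool_pos: [583.3, -128.3, 66.3]
ee_rot: [[-0.006, 1.0, 0.012], [1.0, 0.006, -0.001], [-0.001, 0.012, -1.0]]
contact_force: [1.9, -0.7, 0.9]
width: 0.8
grasp_force: 0.0
clock: 20.08
tool_pos: [578.8, -203.2, 59.6]
ee_rot: [[-0.002, 1.0, 0.002], [1.0, 0.002, -0.001], [-0.001, 0.002, -1.0]]
contact_force: [-0.3, 0.7, -0.6]
width: 0.798
grasp_force: 0.0
([[576.6, -159.1], [50.3, 124.5], 0.3], 48.7, 19014)
pos [ 579.1 -200.8   59.5] dp [ 0.001 -0.     0.08 ] ang [0.002 0.    0.001] q7 4 turn -0.1
```

```bash
python3 -m jog '[{"dp":[0,-0.002,0.035],"angular":[0,0,0],"jaw":-0.6},{"dp":[0,-0.002,0.06],"angular":[0,0,0],"jaw":-0.6},{"dp":[0,-0.002,0.074],"angular":[0,0,0],"jaw":-0.6},{"dp":[0,-0.002,0.077],"angular":[0,0,0],"jaw":-0.6},{"dp":[0,-0.002,0.077],"angular":[0,0,0],"jaw":0.4},{"dp":[0,-0.002,0.077],"angular":[0,0,0],"jaw":0.4},{"dp":[0,-0.002,0.077],"angular":[0,0,0],"jaw":0.4},{"dp":[0,-0.002,0.077],"angular":[0,0,0],"jaw":0.4},{"dp":[0,-0.002,0.077],"angular":[0,0,0],"jaw":0.4},{"dp":[0,-0.002,0.077],"angular":[0,0,0],"jaw":0.4},{"dp":[0,-0.002,0.077],"angular":[0,0,0],"jaw":0.4}]' 6
python3 -m jog '[{"dp":[0,0,-0.02],"angular":[0,0,0],"jaw":0.4},{"dp":[0,0,-0.04],"angular":[0,0,0],"jaw":0.4},{"dp":[0,0,-0.06],"angular":[0,0,0],"jaw":0.4},{"dp":[0,0,-0.08],"angular":[0,0,0],"jaw":0.4},{"dp":[0,0,-0.1],"angular":[0,0,0],"jaw":0.4},{"dp":[0,0,-0.12],"angular":[0,0,0],"jaw":0.4},{"dp":[0,0,-0.14],"angular":[0,0,0],"jaw":0.4},{"dp":[0,0,-0.16],"angular":[0,0,0],"jaw":0.4},{"dp":[0,0,-0.16],"angular":[0,0,0],"jaw":0.4},{"dp":[0,0,-0.16],"angular":[0,0,0],"jaw":0.4},{"dp":[0,0,-0.16],"angular":[0,0,0],"jaw":0.4},{"dp":[0,0,-0.16],"angular":[0,0,0],"jaw":0.4}]' 6
python3 - <<'E'
from h import *
p,d,K,T,W=snap('wrist'); s=snap('scene'); t=get_state(); print(t['tool_pos'],t['ft_torque'],t['width'],t['grasp_force'])
cv2.imwrite('pics/m10.png',np.hstack([cv2.resize(p,(400,300)),cv2.resize(s[0][140:340,200:467],(400,300))])[:,:,::-1])
E
```

```text
clock: 21.05
tool_pos: [578.4, -200.1, -16.3]
ee_rot: [[-0.006, 1.0, 0.004], [1.0, 0.006, -0.0], [-0.0, 0.004, -1.0]]
contact_force: [-0.4, 1.0, 6.5]
width: 0.546
grasp_force: 6.0
clock: 22.05
tool_pos: [575.9, -200.0, 140.8]
ee_rot: [[-0.006, 1.0, -0.001], [1.0, 0.006, 0.001], [0.001, -0.001, -1.0]]
contact_force: [0.3, -0.4, -3.6]
width: 0.543
grasp_force: 6.0
[ 576.25557675 -199.93997047  141.0683082 ] [-0.0345611  -0.09413546 -0.04354723] 0.5444561405764754 5.999492704868317
```

View pics/m10.png

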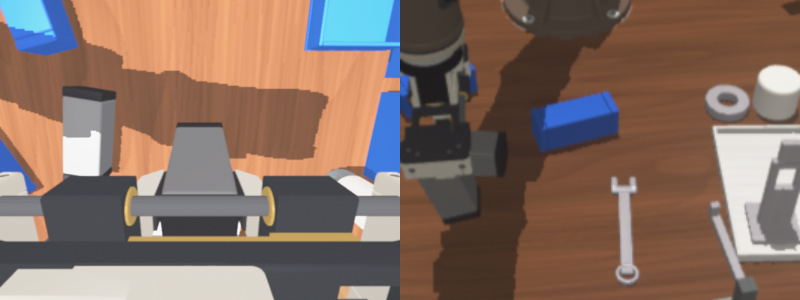

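The float hangs below the gripper: in the wrist view it tapers to its lower cap at (200,125) in the half-size picture. I'll measure its lean.

```bash
python3 - <<'E'
from h import *
V=snap('wrist')[4]
m=(abs(V[...,0]-577)<15)&(V[...,1]>-240)&(V[...,1]<-60)&(V[...,2]>20)&(V[...,2]<215); w=V[m]
for a in range(20,215,12):
    k=w[(w[:,2]>=a)&(w[:,2]<a+12)]; print(a,len(k),np.round(np.median(k[:,1]),1) if len(k) else '')
plan(456,252,200,85); plan(456,252,200,-5)
E
```

```text
20 0 
32 0 
44 0 
56 0 
68 0 
80 63 -166.3
92 330 -168.2
104 391 -171.0
116 446 -173.8
128 522 -176.8
140 620 -179.6
152 734 -182.5
164 882 -185.4
176 1077 -188.3
188 1369 -191.2
200 2842 -211.0
212 178 -204.4
pos [ 576.4 -200.   141.3] dp [ 0.453 -0.118 -0.058] ang [ 1.000e-03 -0.000e+00 -1.477e+00] q7 6 turn 84.6
pos [ 576.4 -200.   141.3] dp [ 0.453 -0.118 -0.058] ang [ 0.    -0.001  0.094] q7 6 turn -5.4
```

Lean is 13.4°, bottom towards +y. I'll grip firmly, carry it to the tray's (−65,+65) spot, and take out the lean with the wrist.

```bash
python3 - <<'E'
from h import *
plan(468.5,382,190,-5.1)
E
```

```text
pos [ 576.4 -200.   141.3] dp [ 0.583 -0.104 -0.048] ang [ 0.    -0.001  0.095] q7 6 turn -5.5
```

```bash
python3 -m jog '[{"dp":[0,0,-0.01],"angular":[0,0,0],"jaw":0.4},{"dp":[0,0,-0.03],"angular":[0,0,0],"jaw":0.4},{"dp":[0.02,-0.004,-0.048],"angular":[0,0,0.02],"jaw":0.4},{"dp":[0.05,-0.01,-0.048],"angular":[0,0,0.095],"jaw":0.4},{"dp":[0.085,-0.016,-0.048],"angular":[0,0,0.095],"jaw":0.4},{"dp":[0.12,-0.022,-0.048],"angular":[0,0,0.095],"jaw":0.4},{"dp":[0.155,-0.028,-0.048],"angular":[0,0,0.095],"jaw":0.4},{"dp":[0.19,-0.034,-0.048],"angular":[0,0,0.095],"jaw":0.4},{"dp":[0.225,-0.04,-0.048],"angular":[0,0,0.095],"jaw":0.4},{"dp":[0.26,-0.046,-0.048],"angular":[0,0,0.095],"jaw":0.4},{"dp":[0.29,-0.052,-0.048],"angular":[0,0,0.095],"jaw":0.4},{"dp":[0.29,-0.052,-0.048],"angular":[0,0,0.095],"jaw":0.4}]' 25
python3 - <<'E'
from h import *
plan(468.5,382,190,-5.1)
E
```

```text
clock: 23.2
tool_pos: [521.4, 97.9, 191.5]
ee_rot: [[0.079, 0.997, 0.002], [0.997, -0.079, 0.004], [0.004, 0.002, -1.0]]
contact_force: [0.1, 0.9, -2.6]
width: 0.545
grasp_force: 25.0
pos [521.4  97.9 191.5] dp [ 0.279 -0.075  0.003] ang [ 0.002 -0.004  0.01 ] q7 -29 turn -0.5
```

```bash
python3 -m jog '[{"dp":[0.02,-0.005,0],"angular":[0,-0.05,0.01],"jaw":0.4},{"dp":[0.05,-0.014,0],"angular":[0,-0.1,0.01],"jaw":0.4},{"dp":[0.085,-0.023,0],"angular":[0,-0.15,0.01],"jaw":0.4},{"dp":[0.12,-0.032,0],"angular":[0,-0.2,0.01],"jaw":0.4},{"dp":[0.155,-0.041,0],"angular":[0,-0.238,0.01],"jaw":0.4},{"dp":[0.19,-0.05,0],"angular":[0,-0.238,0.01],"jaw":0.4},{"dp":[0.225,-0.06,0],"angular":[0,-0.238,0.01],"jaw":0.4},{"dp":[0.255,-0.07,0],"angular":[0,-0.238,0.01],"jaw":0.4},{"dp":[0.27,-0.075,0],"angular":[0,-0.238,0.01],"jaw":0.4},{"dp":[0.27,-0.075,0],"angular":[0,-0.238,0.01],"jaw":0.4},{"dp":[0.27,-0.075,0],"angular":[0,-0.238,0.01],"jaw":0.4},{"dp":[0.27,-0.075,0],"angular":[0,-0.238,0.01],"jaw":0.4}]' 25
cat > lean.py <<'E'
from h import *
# fit the float's face seen by the wrist camera (robust plane); grip point expected 52 mm behind reported TCP
s=get_state(); R=s['ee_rot']; g=s['tool_pos']-52*R[:,2]
V=snap('wrist')[4].reshape(-1,3); r=(V-g)@R  # tool frame
m=(abs(r[:,1])<18)&(r[:,2]>12)&(r[:,2]<125)&(abs(r[:,0])<60); w=V[m]
c=w.mean(0)
for _ in range(4):
    c=np.median(w,0); n=np.linalg.svd(w-w.mean(0),full_matrices=0)[2][2]; e=(w-w.mean(0))@n; w=w[abs(e)<2.5*max(e.std(),.5)]
n*=np.sign(n@R[:,0]); print('grip',np.round(g,1),'face n',np.round(n,3),'lean deg (n.z)',np.round(np.degrees(np.arcsin(n[2])),1),'zmin',round(w[:,2].min(),1),'face centre',np.round(w.mean(0),1),len(w))
print('tool',np.round(s['tool_pos'],1),'F',np.round(s['contact_force'],1)); print(np.round(R,3).tolist())
E
python3 lean.py
```

```text
clock: 24.2
tool_pos: [473.3, 363.6, 190.4]
ee_rot: [[0.098, 0.995, -0.02], [0.967, -0.1, -0.236], [-0.237, 0.004, -0.972]]
contact_force: [0.1, -0.9, -3.5]
width: 0.544
grasp_force: 25.0
grip [474.3 375.9 240.9] face n [ 0.1    0.995 -0.005] lean deg (n.z) -0.3 zmin 131.6 face centre [475.4 384.5 189. ] 5258
tool [473.3 363.6 190.4] F [ 0.1 -0.9 -3.5]
[[0.098, 0.995, -0.02], [0.967, -0.1, -0.236], [-0.237, 0.004, -0.972]]
```

Upright within 0.3°, bottom at z ≈ 131. Shift ~20 mm in y and lower it.

```bash
python3 - <<'E'
from h import *
R=get_state()['ee_rot']
for d in ([-4,20,0],[-4,20,-110],[0,0,-10]): print(d,np.round(R.T@np.array(d)/1000,4))
E
```

```text
[-4, 20, 0] [ 0.0189 -0.006  -0.0046]
[-4, 20, -110] [ 0.045  -0.0064  0.1022]
[0, 0, -10] [ 0.0024 -0.      0.0097]
```

```bash
python3 -m jog '[{"dp":[0.019,-0.006,-0.005],"angular":[0,0,0],"jaw":0.4},{"dp":[0.026,-0.006,0.022],"angular":[0,0,0],"jaw":0.4},{"dp":[0.032,-0.006,0.049],"angular":[0,0,0],"jaw":0.4},{"dp":[0.038,-0.006,0.075],"angular":[0,0,0],"jaw":0.4},{"dp":[0.042,-0.006,0.092],"angular":[0,0,0],"jaw":0.4},{"dp":[0.045,-0.006,0.102],"angular":[0,0,0],"jaw":0.4},{"dp":[0.045,-0.006,0.102],"angular":[0,0,0],"jaw":0.4},{"dp":[0.045,-0.006,0.102],"angular":[0,0,0],"jaw":0.4},{"dp":[0.045,-0.006,0.102],"angular":[0,0,0],"jaw":0.4}]' 25
python3 lean.py
```

```text
clock: 25.0
tool_pos: [469.6, 385.7, 82.0]
ee_rot: [[0.097, 0.995, -0.019], [0.967, -0.099, -0.233], [-0.234, 0.005, -0.972]]
contact_force: [0.3, 0.6, -2.8]
width: 0.544
grasp_force: 25.0
grip [470.6 397.8 132.5] face n [0.1   0.995 0.024] lean deg (n.z) 1.4 zmin 2.0 face centre [471.7 407.   74.3] 5773
tool [469.6 385.7  82. ] F [ 0.3  0.6 -2.8]
[[0.097, 0.995, -0.019], [0.967, -0.099, -0.233], [-0.234, 0.005, -0.972]]
```

```bash
python3 -m jog '[{"dp":[0.001,0,0.005],"angular":[0,0,0],"jaw":0.4},{"dp":[0.0024,0,0.0097],"angular":[0,0,0],"jaw":0.4},{"dp":[0.003,0,0.0126],"angular":[0,0,0],"jaw":0.4},{"dp":[0.003,0,0.0126],"angular":[0,0,0],"jaw":0.4}]' 25
python3 -m jog '[{"dp":[0.0005,0,0.002],"angular":[0,0,0],"jaw":0.4},{"dp":[0.0007,0,0.003],"angular":[0,0,0],"jaw":0.4},{"dp":[0.0007,0,0.003],"angular":[0,0,0],"jaw":0.4}]' 25
```

```text
clock: 25.38
tool_pos: [468.4, 384.8, 66.8]
ee_rot: [[0.096, 0.995, -0.021], [0.967, -0.098, -0.236], [-0.237, 0.003, -0.972]]
contact_force: [0.2, 0.5, -2.1]
width: 0.541
grasp_force: 25.0
clock: 25.63
tool_pos: [468.6, 385.1, 64.2]
ee_rot: [[0.096, 0.995, -0.02], [0.967, -0.098, -0.235], [-0.236, 0.003, -0.972]]
contact_force: [0.1, -0.2, -2.3]
width: 0.546
grasp_force: 25.0
```

```bash
python3 -m jog '[{"dp":[0.0003,0,0.001],"angular":[0,0,0],"jaw":0.4},{"dp":[0.0005,0,0.002],"angular":[0,0,0],"jaw":0.4},{"dp":[0.0005,0,0.002],"angular":[0,0,0],"jaw":0.4}]' 25
python3 -m jog '[{"dp":[0.0003,0,0.001],"angular":[0,0,0],"jaw":0.4},{"dp":[0.0005,0,0.002],"angular":[0,0,0],"jaw":0.4},{"dp":[0.0005,0,0.002],"angular":[0,0,0],"jaw":0.4}]' 25
```

```text
clock: 25.88
tool_pos: [468.8, 385.5, 63.8]
ee_rot: [[0.097, 0.995, -0.019], [0.967, -0.098, -0.234], [-0.235, 0.004, -0.972]]
contact_force: [-1.7, -2.1, 8.6]
width: 0.539
grasp_force: 25.0
clock: 26.13
tool_pos: [469.1, 386.1, 63.6]
ee_rot: [[0.097, 0.995, -0.018], [0.967, -0.099, -0.233], [-0.234, 0.005, -0.972]]
contact_force: [-3.9, -2.3, 22.2]
width: 0.543
grasp_force: 25.0
```

```bash
python3 -m jog '[{"dp":[-0.0007,0,-0.003],"angular":[0,0,0],"jaw":0.4},{"dp":[-0.0007,0,-0.003],"angular":[0,0,0],"jaw":-0.6},{"dp":[-0.0007,0,-0.003],"angular":[0,0,0],"jaw":-0.6},{"dp":[-0.0007,0,-0.003],"angular":[0,0,0],"jaw":-0.6},{"dp":[-0.0007,0,-0.003],"angular":[0,0,0],"jaw":-0.6},{"dp":[-0.0007,0,-0.003],"angular":[0,0,0],"jaw":-0.6},{"dp":[-0.0007,0,-0.003],"angular":[0,0,0],"jaw":-0.6},{"dp":[-0.001,0,-0.02],"angular":[0,0,0],"jaw":-0.6},{"dp":[-0.001,0,-0.05],"angular":[0,0,0],"jaw":-0.6},{"dp":[-0.001,0,-0.09],"angular":[0,0,0],"jaw":-0.6},{"dp":[-0.001,0,-0.13],"angular":[0,0,0],"jaw":-0.6},{"dp":[-0.001,0,-0.16],"angular":[0,0,0],"jaw":-0.6}]'
python3 - <<'E'
from h import *
s=snap('scene'); t=snap('top'); np.savez('t11.npz',p=t[0],d=imaging.read_camera('top')[1],K=t[2],T=t[3])
cv2.imwrite('pics/m11.png',np.hstack([cv2.resize(t[0][120:345,100:400],(400,300)),cv2.resize(s[0][140:380,220:540],(400,300))])[:,:,::-1])
W=s[4]; m=(W[...,2]>120)&(W[...,2]<145)&(W[...,0]<530)&(W[...,0]>420)&(W[...,1]>320)&(W[...,1]<440); w=W[m]; print(len(w),w.mean(0),w.min(0),w.max(0))
q=snap('top'); print('f2',rect(q[4],(330,245,425,310),44,56)); plan(424,-165,150,-8.8)
E
```

```text
clock: 27.13
tool_pos: [471.9, 423.0, 219.3]
ee_rot: [[0.096, 0.995, -0.019], [0.968, -0.098, -0.232], [-0.233, 0.004, -0.972]]
contact_force: [0.4, 1.3, -0.2]
width: 0.802
grasp_force: 0.0
517 [475.19561681 378.93171288 132.74334379] [443.51254128 353.40650867 120.02629417] [500.43078311 409.18687628 139.27881723]
f2 ([[412.7, -166.5], [85.4, 195.2], 9.4], 48.6, 995)
pos [472.  422.4 216.6] dp [-0.557  0.01   0.203] ang [0.011 0.236 0.055] q7 -69 turn -3.2
```

View pics/m11.png

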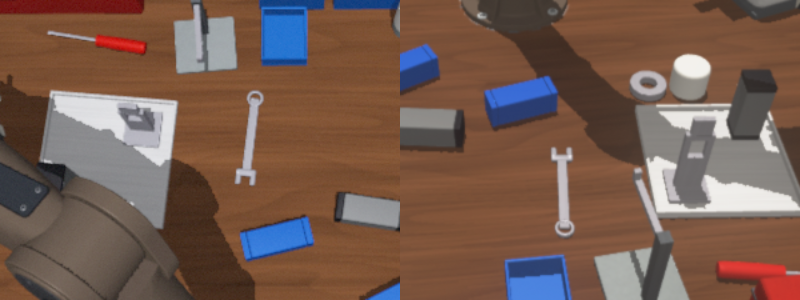

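Float 1 stands in the tray: scene crop (752,105), world (475,379). Now float 2, first gripping its +y end lightly.

```bash
python3 -m jog '[{"dp":[-0.03,0,-0.01],"angular":[0,0.05,0.01],"jaw":-0.6},{"dp":[-0.06,0,-0.01],"angular":[0,0.1,0.02],"jaw":-0.6},{"dp":[-0.1,0,0],"angular":[0,0.18,0.055],"jaw":-0.6},{"dp":[-0.14,0,0.015],"angular":[0,0.236,0.055],"jaw":-0.6},{"dp":[-0.18,0,0.03],"angular":[0,0.236,0.055],"jaw":-0.6},{"dp":[-0.22,0,0.045],"angular":[0,0.236,0.055],"jaw":-0.6},{"dp":[-0.26,0,0.06],"angular":[0,0.236,0.055],"jaw":-0.6},{"dp":[-0.3,0.01,0.075],"angular":[0,0.236,0.055],"jaw":-0.6},{"dp":[-0.34,0.01,0.09],"angular":[0,0.236,0.055],"jaw":-0.6},{"dp":[-0.38,0.01,0.11],"angular":[0,0.236,0.055],"jaw":-0.6},{"dp":[-0.42,0.01,0.13],"angular":[0,0.236,0.055],"jaw":-0.6},{"dp":[-0.42,0.01,0.13],"angular":[0,0.236,0.055],"jaw":-0.6}]'
python3 - <<'E'
from h import *
plan(415,-265,180,-8.8)
E
```

```text
clock: 28.33
tool_pos: [435.4, -22.7, 186.1]
ee_rot: [[0.16, 0.987, 0.004], [0.987, -0.16, -0.005], [-0.005, 0.005, -1.0]]
contact_force: [-0.2, -1.2, -0.6]
width: 0.8
grasp_force: 0.0
pos [435.4 -22.7 186.1] dp [-0.242  0.018  0.007] ang [ 0.005  0.005 -0.007] q7 -18 turn 0.4
```

```bash
python3 -m jog '[{"dp":[-0.04,0.003,0],"angular":[0,0,-0.007],"jaw":-0.6},{"dp":[-0.08,0.006,0],"angular":[0,0,-0.007],"jaw":-0.6},{"dp":[-0.12,0.009,0],"angular":[0,0,-0.007],"jaw":-0.6},{"dp":[-0.16,0.012,0],"angular":[0,0,-0.007],"jaw":-0.6},{"dp":[-0.19,0.015,0],"angular":[0,0,-0.007],"jaw":-0.6},{"dp":[-0.212,0.016,0.02],"angular":[0,0,-0.007],"jaw":-0.6},{"dp":[-0.212,0.016,0.05],"angular":[0,0,-0.007],"jaw":-0.6},{"dp":[-0.212,0.016,0.08],"angular":[0,0,-0.007],"jaw":-0.6},{"dp":[-0.212,0.016,0.08],"angular":[0,0,-0.007],"jaw":-0.6},{"dp":[-0.212,0.016,0.08],"angular":[0,0,-0.007],"jaw":-0.6}]' 6
python3 - <<'E'
from h import *
p,d,K,T,W=snap('wrist'); print(rect(W,(200,40,440,275),43,56)); r=rect(snap('scene')[4],(200,200,285,275),43,60); print(r)
plan(413.6,-234.5,-18,-8.8)
E
```

```text
clock: 29.17
tool_pos: [420.7, -227.3, 107.5]
ee_rot: [[0.146, 0.989, 0.004], [0.989, -0.146, -0.0], [0.0, 0.004, -1.0]]
contact_force: [-0.1, -0.6, 0.2]
width: 0.797
grasp_force: 0.0
([[416.1, -169.1], [83.0, 179.9], 8.5], 48.7, 12142)
([[422.0, -195.6], [129.9, 54.1], 81.8], 49.5, 1023)
pos [ 423.2 -228.   110. ] dp [-0.008 -0.01   0.128] ang [0.01  0.001 0.008] q7 10 turn -0.4
```

```bash
python3 -m jog '[{"dp":[-0.007,-0.003,0.02],"angular":[0,0,0.008],"jaw":-0.6},{"dp":[-0.007,-0.003,0.04],"angular":[0,0,0.008],"jaw":-0.6},{"dp":[-0.007,-0.003,0.04],"angular":[0,0,0.008],"jaw":-0.6},{"dp":[-0.007,-0.003,0.04],"angular":[0,0,0.008],"jaw":-0.6}]' 6
python3 - <<'E'
from h import *
plan(413.6,-234.5,-18,-8.8)
E
```

```text
clock: 29.6
tool_pos: [419.6, -234.4, 70.0]
ee_rot: [[0.153, 0.988, 0.009], [0.988, -0.153, -0.003], [-0.001, 0.01, -1.0]]
contact_force: [0.2, -0.1, -0.1]
width: 0.803
grasp_force: 0.0
pos [ 419.6 -234.4   70. ] dp [-0.001 -0.007  0.088] ang [0.01  0.001 0.   ] q7 9 turn -0.0
```

```bash
python3 -m jog '[{"dp":[-0.001,-0.005,0.03],"angular":[0,0,0],"jaw":-0.6},{"dp":[-0.001,-0.005,0.055],"angular":[0,0,0],"jaw":-0.6},{"dp":[-0.001,-0.005,0.075],"angular":[0,0,0],"jaw":-0.6},{"dp":[-0.001,-0.005,0.083],"angular":[0,0,0],"jaw":-0.6},{"dp":[-0.001,-0.005,0.083],"angular":[0,0,0],"jaw":0.4},{"dp":[-0.001,-0.005,0.083],"angular":[0,0,0],"jaw":0.4},{"dp":[-0.001,-0.005,0.083],"angular":[0,0,0],"jaw":0.4},{"dp":[-0.001,-0.005,0.083],"angular":[0,0,0],"jaw":0.4},{"dp":[-0.001,-0.005,0.083],"angular":[0,0,0],"jaw":0.4},{"dp":[-0.001,-0.005,0.083],"angular":[0,0,0],"jaw":0.4},{"dp":[-0.001,-0.005,0.083],"angular":[0,0,0],"jaw":0.4}]' 6
python3 -m jog '[{"dp":[0,0,-0.02],"angular":[0,0,0],"jaw":0.4},{"dp":[0,0,-0.04],"angular":[0,0,0],"jaw":0.4},{"dp":[0,0,-0.06],"angular":[0,0,0],"jaw":0.4},{"dp":[0,0,-0.08],"angular":[0,0,0],"jaw":0.4},{"dp":[0,0,-0.1],"angular":[0,0,0],"jaw":0.4},{"dp":[0,0,-0.12],"angular":[0,0,0],"jaw":0.4},{"dp":[0,0,-0.14],"angular":[0,0,0],"jaw":0.4},{"dp":[0,0,-0.16],"angular":[0,0,0],"jaw":0.4},{"dp":[0,0,-0.16],"angular":[0,0,0],"jaw":0.4},{"dp":[0,0,-0.16],"angular":[0,0,0],"jaw":0.4},{"dp":[0,0,-0.16],"angular":[0,0,0],"jaw":0.4},{"dp":[0,0,-0.16],"angular":[0,0,0],"jaw":0.4}]' 6
python3 lean.py; python3 - <<'E'
from h import *
s=get_state(); R=s['ee_rot']; V=snap('wrist')[4].reshape(-1,3); r=(V-s['tool_pos'])@R; r[:,2]+=52
m=(abs(r[:,1])<15)&(r[:,0]<140)&(r[:,0]>15)&(abs(r[:,2])<160); r=r[m]
for a in range(16,130,10):
    k=r[(r[:,0]>=a)&(r[:,0]<a+10)]; print(a,len(k),np.round([k[:,2].min(),k[:,2].max()],0) if len(k) else '')
print(s['ft_torque'])
E
```

```text
clock: 30.52
tool_pos: [416.0, -235.5, -12.6]
ee_rot: [[0.153, 0.988, 0.011], [0.988, -0.153, -0.004], [-0.002, 0.012, -1.0]]
contact_force: [-0.6, 1.3, 9.1]
width: 0.546
grasp_force: 6.0
clock: 31.52
tool_pos: [412.6, -234.2, 145.0]
ee_rot: [[0.153, 0.988, 0.008], [0.988, -0.153, -0.002], [-0.001, 0.008, -1.0]]
contact_force: [0.7, 0.5, -3.7]
width: 0.548
grasp_force: 6.0
grip [ 412.2 -234.1  197. ] face n [0.152 0.977 0.153] lean deg (n.z) 8.8 zmin 86.6 face centre [ 414.8 -219.8  146.6] 4824
tool [ 412.6 -234.2  145. ] F [ 0.7  0.5 -3.7]
[[0.153, 0.988, 0.008], [0.988, -0.153, -0.002], [-0.001, 0.008, -1.0]]
16 12385 [-98. 110.]
26 10929 [-99. -56.]
36 0 
46 0 
56 0 
66 0 
76 0 
86 0 
96 0 
106 0 
116 0 
126 0 
[ 0.00421582 -0.07144735 -0.01847063]
```

It swung and hangs heavy end down with a lean of 8.8°. Carry it to the (−65,−65) spot.

```bash
python3 - <<'E'
from h import *
plan(457,256,190,-5.1)
E
python3 -m jog '[{"dp":[0,0,-0.01],"angular":[0,0,0],"jaw":0.4},{"dp":[0,0,-0.03],"angular":[0,0,0],"jaw":0.4},{"dp":[0.02,0,-0.045],"angular":[0,0,0],"jaw":0.4},{"dp":[0.05,0,-0.045],"angular":[0,0,0],"jaw":0.4},{"dp":[0.085,-0.005,-0.045],"angular":[0,0,0],"jaw":0.4},{"dp":[0.12,-0.008,-0.045],"angular":[0,0,0],"jaw":0.4},{"dp":[0.155,-0.012,-0.045],"angular":[0,0,0],"jaw":0.4},{"dp":[0.19,-0.016,-0.045],"angular":[0,0,0],"jaw":0.4},{"dp":[0.225,-0.02,-0.045],"angular":[0,0,0],"jaw":0.4},{"dp":[0.255,-0.024,-0.045],"angular":[0,0,0],"jaw":0.4},{"dp":[0.28,-0.028,-0.045],"angular":[0,0,0],"jaw":0.4},{"dp":[0.28,-0.028,-0.045],"angular":[0,0,0],"jaw":0.4}]' 25
python3 - <<'E'
from h import *
plan(457,256,190,-5.1)
E
```

```text
pos [ 412.8 -234.3  145. ] dp [ 0.491 -0.031 -0.046] ang [ 0.008  0.001 -0.065] q7 11 turn 3.7
clock: 32.62
tool_pos: [428.3, 52.3, 191.1]
ee_rot: [[0.147, 0.989, 0.01], [0.989, -0.147, -0.0], [0.001, 0.01, -1.0]]
contact_force: [-0.2, 0.9, -2.7]
width: 0.539
grasp_force: 25.0
pos [428.3  52.3 191.1] dp [ 0.206 -0.001  0.001] ang [ 0.01  -0.001 -0.058] q7 -27 turn 3.3
```

```bash
python3 -m jog '[{"dp":[0.02,0,0],"angular":[0,-0.05,-0.02],"jaw":0.4},{"dp":[0.05,0,0],"angular":[0.005,-0.1,-0.04],"jaw":0.4},{"dp":[0.085,0,0],"angular":[0.01,-0.154,-0.06],"jaw":0.4},{"dp":[0.12,0,0],"angular":[0.01,-0.154,-0.06],"jaw":0.4},{"dp":[0.15,0,0],"angular":[0.01,-0.154,-0.06],"jaw":0.4},{"dp":[0.18,0,0],"angular":[0.01,-0.154,-0.06],"jaw":0.4},{"dp":[0.2,0,0],"angular":[0.01,-0.154,-0.06],"jaw":0.4},{"dp":[0.202,0,0],"angular":[0.01,-0.154,-0.06],"jaw":0.4},{"dp":[0.202,0,0],"angular":[0.01,-0.154,-0.06],"jaw":0.4},{"dp":[0.202,0,0],"angular":[0.01,-0.154,-0.06],"jaw":0.4},{"dp":[0.202,0,0],"angular":[0.01,-0.154,-0.06],"jaw":0.4}]' 25
python3 lean.py; python3 - <<'E'
from h import *
R=get_state()['ee_rot']
for d in ([1,0,0],[0,1,0],[0,0,-10],[0,0,-100]): print(d,np.round(R.T@np.array(d)/1000,4))
E
```

```text
clock: 33.53
tool_pos: [459.6, 244.5, 190.2]
ee_rot: [[0.095, 0.995, -0.02], [0.983, -0.097, -0.155], [-0.156, -0.005, -0.988]]
contact_force: [-0.1, 0.1, -3.3]
width: 0.545
grasp_force: 25.0
grip [460.6 252.5 241.5] face n [ 0.097  0.995 -0.001] lean deg (n.z) -0.0 zmin 129.4 face centre [461.  259.5 189.9] 4814
tool [459.6 244.5 190.2] F [-0.1  0.1 -3.3]
[[0.095, 0.995, -0.02], [0.983, -0.097, -0.155], [-0.156, -0.005, -0.988]]
[1, 0, 0] [ 0.0001  0.001  -0.    ]
[0, 1, 0] [ 0.001  -0.0001 -0.0002]
[0, 0, -10] [0.0016 0.     0.0099]
[0, 0, -100] [0.0156 0.0005 0.0988]
```

```bash
python3 -m jog '[{"dp":[0.014,-0.003,0],"angular":[0,0,0],"jaw":0.4},{"dp":[0.018,-0.003,0.025],"angular":[0,0,0],"jaw":0.4},{"dp":[0.022,-0.003,0.05],"angular":[0,0,0],"jaw":0.4},{"dp":[0.026,-0.003,0.075],"angular":[0,0,0],"jaw":0.4},{"dp":[0.029,-0.003,0.095],"angular":[0,0,0],"jaw":0.4},{"dp":[0.031,-0.003,0.108],"angular":[0,0,0],"jaw":0.4},{"dp":[0.032,-0.003,0.113],"angular":[0,0,0],"jaw":0.4},{"dp":[0.032,-0.003,0.113],"angular":[0,0,0],"jaw":0.4},{"dp":[0.032,-0.003,0.113],"angular":[0,0,0],"jaw":0.4}]' 25
python3 -m jog '[{"dp":[0.0005,0,0.003],"angular":[0,0,0],"jaw":0.4},{"dp":[0.0008,0,0.005],"angular":[0,0,0],"jaw":0.4},{"dp":[0.001,0,0.006],"angular":[0,0,0],"jaw":0.4},{"dp":[0.001,0,0.006],"angular":[0,0,0],"jaw":0.4}]' 25
```

```text
clock: 34.33
tool_pos: [457.5, 260.8, 74.1]
ee_rot: [[0.093, 0.995, -0.019], [0.984, -0.095, -0.153], [-0.154, -0.005, -0.988]]
contact_force: [0.1, -0.1, -3.6]
width: 0.539
grasp_force: 25.0
clock: 34.67
tool_pos: [457.3, 260.5, 67.7]
ee_rot: [[0.093, 0.995, -0.019], [0.984, -0.095, -0.154], [-0.155, -0.005, -0.988]]
contact_force: [0.3, -0.0, -4.1]
width: 0.544
grasp_force: 25.0
```

```bash
python3 -m jog '[{"dp":[0.0002,0,0.001],"angular":[0,0,0],"jaw":0.4},{"dp":[0.0003,0,0.002],"angular":[0,0,0],"jaw":0.4},{"dp":[0.0003,0,0.002],"angular":[0,0,0],"jaw":0.4}]' 25
python3 -m jog '[{"dp":[0.0002,0,0.001],"angular":[0,0,0],"jaw":0.4},{"dp":[0.0002,0,0.0015],"angular":[0,0,0],"jaw":0.4},{"dp":[0.0002,0,0.0015],"angular":[0,0,0],"jaw":0.4}]' 25
```

```text
clock: 34.92
tool_pos: [457.3, 261.1, 66.5]
ee_rot: [[0.093, 0.995, -0.019], [0.984, -0.095, -0.153], [-0.154, -0.004, -0.988]]
contact_force: [-2.8, 0.4, 7.1]
width: 0.542
grasp_force: 25.0
clock: 35.17
tool_pos: [457.4, 261.4, 66.4]
ee_rot: [[0.093, 0.996, -0.018], [0.984, -0.095, -0.153], [-0.154, -0.003, -0.988]]
contact_force: [-6.3, -2.0, 22.6]
width: 0.545
grasp_force: 25.0
```

```bash
python3 -m jog '[{"dp":[-0.0003,0,-0.002],"angular":[0,0,0],"jaw":0.4},{"dp":[-0.0003,0,-0.002],"angular":[0,0,0],"jaw":-0.6},{"dp":[-0.0003,0,-0.002],"angular":[0,0,0],"jaw":-0.6},{"dp":[-0.0003,0,-0.002],"angular":[0,0,0],"jaw":-0.6},{"dp":[-0.0003,0,-0.002],"angular":[0,0,0],"jaw":-0.6},{"dp":[-0.0003,0,-0.002],"angular":[0,0,0],"jaw":-0.6},{"dp":[-0.0003,0,-0.002],"angular":[0,0,0],"jaw":-0.6},{"dp":[-0.001,0,-0.02],"angular":[0,0,0],"jaw":-0.6},{"dp":[-0.001,0,-0.05],"angular":[0,0,0],"jaw":-0.6},{"dp":[-0.001,0,-0.09],"angular":[0,0,0],"jaw":-0.6},{"dp":[-0.001,0,-0.13],"angular":[0,0,0],"jaw":-0.6},{"dp":[-0.001,0,-0.16],"angular":[0,0,0],"jaw":-0.6}]'
python3 -m jog '[{"dp":[-0.04,0,-0.03],"angular":[0,0.1,0],"jaw":-0.6},{"dp":[-0.08,0,-0.05],"angular":[0,0.154,0],"jaw":-0.6},{"dp":[-0.12,0,-0.05],"angular":[0,0.154,0],"jaw":-0.6},{"dp":[-0.16,0,-0.05],"angular":[0,0.154,0],"jaw":-0.6},{"dp":[-0.2,0,-0.05],"angular":[0,0.154,0],"jaw":-0.6},{"dp":[-0.24,0,-0.05],"angular":[0,0.154,0],"jaw":-0.6},{"dp":[-0.28,0,-0.05],"angular":[0,0.154,0],"jaw":-0.6},{"dp":[-0.32,0,-0.05],"angular":[0,0.154,0],"jaw":-0.6},{"dp":[-0.36,0,-0.05],"angular":[0,0.154,0],"jaw":-0.6},{"dp":[-0.4,0,-0.05],"angular":[0,0.154,0],"jaw":-0.6},{"dp":[-0.4,0,-0.05],"angular":[0,0.154,0],"jaw":-0.6},{"dp":[-0.4,0,-0.05],"angular":[0,0.154,0],"jaw":-0.6}]'
python3 - <<'E'
from h import *
s=snap('scene'); t=snap('top')
cv2.imwrite('pics/m12.png',np.hstack([cv2.resize(t[0],(400,300)),cv2.resize(s[0],(400,300))])[:,:,::-1])
W=t[4]; u=np.array([0.9957,-0.0924])
for x0,x1,y0,y1 in ((430,520,330,440),(410,505,200,300)):
    m=(W[...,2]>125)&(W[...,2]<145)&(W[...,0]>x0)&(W[...,0]<x1)&(W[...,1]>y0)&(W[...,1]<y1); w=W[m]; print(len(w),cv2.minAreaRect(w[:,:2].astype(np.float32)),np.ptp(w[:,2]))
print('collar',rect(W,(430,225,480,265),96,107)); print(get_state()['tool_pos'])
E
```

```text
clock: 36.17
tool_pos: [460.3, 285.1, 225.3]
ee_rot: [[0.093, 0.996, -0.018], [0.984, -0.094, -0.152], [-0.153, -0.004, -0.988]]
contact_force: [0.6, -0.7, 0.2]
width: 0.798
grasp_force: 0.0
clock: 37.17
tool_pos: [423.6, -103.8, 333.7]
ee_rot: [[0.1, 0.995, -0.005], [0.995, -0.1, -0.001], [-0.002, -0.005, -1.0]]
contact_force: [0.4, 1.3, 0.5]
width: 0.802
grasp_force: 0.0
454 ((465.9305725097656, 381.64923095703125), (51.65212631225586, 50.616233825683594), 84.71399688720703) 17.252975368621946
459 ((453.64990234375, 251.67953491210938), (51.75276565551758, 50.7652702331543), 84.80953216552734) 17.58722950246829
collar ([[509.3, -384.9], [40.1, 31.2], 83.9], 101.2, 171)
[ 423.91797186 -100.70813786  333.32845517]
```

View pics/m12.png

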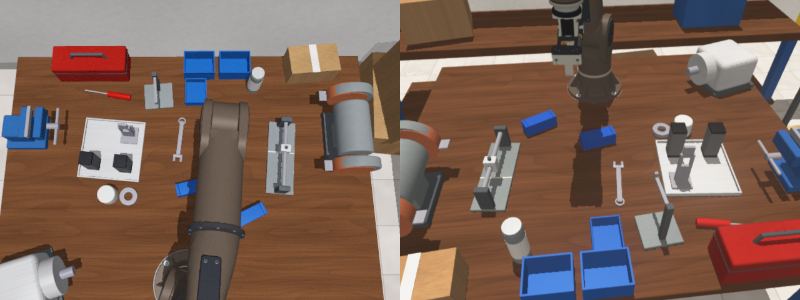

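Both floats and the bracket stand in the tray, the collar is on the line, the bystanders are untouched, and no grey float is left on the bench. Handing in.

```bash
python3 -c "
from rig import job
print(job.finish_job())"
```

```text
the job is handed in; nothing more can be done
None
```

The job is handed in at about 37 s on the robot's clock: the collar is centred on the white line, the bracket is off its hook and standing on its foot in the tray, and both grey floats present stand upright in the tray, ballasted end down.

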